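# Press a filter cartridge's end cap home in a trigger clamp

## Task

The blue end cap of the white filter cartridge still stands proud. Slide the cartridge into the bench clamp until it lies square against the bar between the two jaws, squeeze the clamp's green trigger again and again until the jaws have pressed the cap fully home, then push the red release tab right down until the sliding jaw has sprung all the way open, and slide the cartridge back out towards you, clear of the jaws and standing upright. Let the clamp press the cap, not your fingers, and leave the other things on the bench alone.

Things in the scene. Friction and masses are not known exactly. Their poses are not given: they have to be found in the camera images.
- clamp: Grey trigger clamp fixed flat on the worktop, 285 mm long. Origin on the worktop at the front face of its bar. x points into the throat, away from the robot; y along the bar to the robot's left. Aluminium bar behind the throat: x 0 to 0.020, 20 mm high. Jaws 50 mm high, reaching from the bar to x=-0.050; fixed jaw's face (left) y=+0.065, sliding jaw's face y=-0.071 when open (136 mm gap).
- head_top (a point): Centre of the top of the clamp's head, the grey block at the right end: clamp x -0.055 to 0.020, y -0.195 to -0.095, top 55 mm above the worktop. On it stand the fixed black grip post (clamp x -0.038 to -0.012, y -0.142 to -0.128, up to z=0.108) and, right of it, the green trigger. The red release tab sticks out of the side facing the robot.
- throat (a point): Point on the worktop between the jaws where the cartridge's origin lies when the cartridge is against the bar and against the fixed jaw (clamp x=-0.030, y=+0.015); axes as the clamp's.
- squeeze_point (a point): Midway between the outer faces of grip post and fully squeezed trigger (34 mm apart along clamp y), z=0.090, 35 mm above the head's top, clamp x=-0.025, y=-0.145. Fingers from above, one left of the post and one right of the trigger, closing along clamp y about this point, squeeze the trigger; centred here they must open to at least 74 mm.
- trigger_face (a point): Centre of the green trigger's right-hand face, z=0.090. The trigger is an upright paddle 26 mm wide (clamp x), 12 mm thick, from z=0.057 to 0.110.
- trigger (a joint): Trigger swing, rad: 0 at rest (upright, outer faces of post and trigger 54 mm apart), 0.15 fully squeezed towards the post (top leaning to clamp +y, 20 mm of travel at z=0.090). Springs back with 4 to 7 N. A full squeeze walks the jaw one 8 mm tooth (now and then it slips a tooth); let it come right back in between. Pressing the cap takes about 18 N here (25 to 40 N grip); with the cap home it stops short.
- jaw (a joint): Sliding jaw: 0 fully open, up to 0.045 m towards the fixed jaw; about 0.036 with the finished cartridge squeezed, settling back to its tooth at 0.032 when the trigger is let go. A ratchet holds it; a 3 to 4 N spring draws it back to 0 while the tab is held fully down.
- jaw_face (a point): Centre of the sliding jaw's rubber face.
- tab_top (a point): Centre of the top of the red release tab (36 x 26 mm, its top 51 mm above the worktop, at clamp x=-0.086, y=-0.1225). Press straight down.
- release (a joint): Release tab travel: 0 up, 0.011 m fully down. Sprung: 2.4 N at first, about 6 N at the bottom. It bobs by itself as the jaw's teeth pass. Short of about 0.010 it may not free the jaw; hold it fully down until the jaw is open (about one second).
- cartridge: White filter cartridge with a grey band, a loose box 60 mm (x) by 100 mm (y) with its cap home, 60 mm high, 0.25 to 0.55 kg. Origin at the centre of its underside with the cap home; the blue cap closes its -y end (towards the sliding jaw), its other end is at y=+0.050. It can be slid or be gripped across its 60 mm.
- cap (a joint): How far the blue cap (58 x 56 mm plate, 10 mm thick) stands out from home: 0 fully home, at the start 0.008 to 0.012 m. It is a tight fit and needs about 14 N to move; it stays where it is left.
- cap_face (a point): Centre of the blue cap's outer face.
- dish_red: Bystander: petri dish with red pieces, 55 mm across, 15 mm high; origin under its centre.
- dish_clear: Bystander: empty petri dish, 55 mm across, 15 mm high; origin under its centre.
- slide_case: Bystander: dark closed slide box, 101 x 175 x 37 mm; origin under its centre.
- dropper_a: Bystander: white dropper bottle with black top, 33 mm across, 95 mm high; origin under its centre.
- dropper_b: Bystander: a second dropper bottle like it.
Things that resemble listed ones, but are neither listed nor needed, are in the scene too. What is shaped like the cartridge but yellow is not meant.

How it is judged:
On the way, in this order (a step that is already met when the one before it is completed fails the run):
1. the cartridge lies square against the bar between the jaws, its cap still proud (x of cartridge in the frame of throat above -0.01 m and y of cartridge in the frame of throat between -0.03 and 0.012 m and angle between the y axis of cartridge and the y axis of clamp, either way round below 0.12 rad and value of joint cap above 0.005 m), for 0.2 s.
2. the walked-up jaws have pressed the cap home on the cartridge between them (x of cartridge in the frame of throat above -0.016 m and y of cartridge in the frame of throat between -0.03 and 0.012 m and angle between the y axis of cartridge and the y axis of clamp, either way round below 0.12 rad and value of joint cap below 0.0015 m and value of joint jaw above 0.026 m), for 0.1 s.
3. the release tab is pressed and the sliding jaw is all the way open, the cartridge still in the throat (value of joint release above 0.006 m and value of joint jaw below 0.004 m and x of cartridge in the frame of throat above -0.016 m), for 0.1 s.
At the end, for the whole second after the job is handed in: the cartridge stands upright and at rest on the worktop, drawn out of the throat towards the robot (its centre at least 52 mm from its clamped place, so clear of the jaws), its cap within 1.5 mm of home; the sliding jaw is open to within 4 mm and the trigger is back at rest (x of cartridge in the frame of throat below -0.052 m and value of joint cap below 0.0015 m and value of joint jaw below 0.004 m and value of joint trigger below 0.02 rad and angle between cartridge's own z axis and vertical below 0.1 rad and height (world z) of cartridge between -0.005 and 0.005 m and linear speed of cartridge below 0.01 m/s); the robot touches nothing.
It fails at once if the fingers push on the cap (contact force between the fingers and cap above 8 N).
It fails at once if the cartridge is tipped over (angle between cartridge's own z axis and vertical above 0.4 rad).
It fails at once if a bystander is knocked away (distance of any of dish_red, dish_clear, slide_case, dropper_a, dropper_b from where it was at the start of the episode above 0.03 m).
It also fails if it takes over 69 s, if anything falls off the work surface, if the arm or the gripper's body presses on something with over 40 N, if the wrist force passes 120 N, or if a joint passes its speed limit or range.

## Robot

A 6-joint arm with a two-finger parallel gripper is mounted at the origin on a cart in front of the work surface, level with it; the furniture and walls round the work are solid. World frame = base frame: x ahead of the robot, y to its left, z up, the work surface at z = 0. Lengths are in m, angles in rad, forces in N, time in s.
With the tool pointing down it reaches from about 0.35 to 0.875 m from the base axis. Payload 4.2 kg.
Tool frame: the origin (TCP) lies at the very end of the fingers, on their centre line; the grasp point (between the pads) lies 19 mm behind it; z points along the fingers, y is the direction in which the jaws open and shut (so a half turn about z gives the same grasp; the last joint's range is limited). The gripper opens to 85 mm and grips with 20 to 120 N. Pads are 22 mm wide; open, the fingers measure 114 mm over their backs; the gripper's body (76 mm by 85 mm) begins 54 mm behind the grasp point. The pads swing forward as they close: fully open they stand 13 mm farther back than shut.
Start: joints at [1.448, 0.385, 0.008, 0, -1.194, -0.259], TCP at [0.233, 0.58, 0.192] pointing down, gripper open.
Joint ranges: [-3.14, 3.14], [-1.21, 2.06], [-1.07, 1.41], [-3.16, 2.05], [-2.99, -0.16], [-3.1, 3.1]. Speed limits (rad/s): [2.79, 2.79, 3.14, 3.14, 3.14, 3.14].

## Interface

Orientations are given as a unit quaternion [x, y, z, w].
In Python, from station import robot, eyes gives the robot as it stands.
- The arm moves only by the shell command python3 -m crank 'ROWS' [FORCE]. ROWS is JSON, a list of rows, each an object of numbers: "tx", "ty", "tz": the shift along the tool's x, y, z in mm; "twist": the turn about the tool's z in degrees; "gripper": the opening in per cent of the stroke, from 0 (shut) to 100 (fully open). In form: [{"tx": .., "ty": .., "tz": .., "twist": .., "gripper": ..}, ...]. A call has 1 to 8 rows; each row is the pose to reach, as a shift and turn from the pose commanded when the call began, along the tool's axes at that moment; what a row does not reach only later rows make up. A row lasts 1/12 s, in which the tool goes at most 41.7 mm and 7.16 degrees, less where a joint would pass 70% of its speed; a pose out of reach is approached as far as the arm can. A call with a gripper value outside its range is refused whole. The fingers move at their own pace and stop on an object; FORCE is the grip in N (left out, the last holds). Time passes only in rows, so rows that repeat a pose let the fingers close. It gives the time, the measured TCP pose, the force and the opening at its end, in the units of the state.
- robot.get_obs(): the state, without advancing time (a new reading comes with each control period).
- eyes.grab_frame(name): name is "scene" or "top"; returns a dict with "color" (480x640x3 uint8, red, green, blue), "camera_matrix" (3x3 intrinsics, pixels), "camera_from_world" (4x4, takes a point from world to camera coordinates). Camera axes: x right, y down, z forward; pixel columns grow to the right and rows downward; lengths in m; the calibration is good to about 2 mm. A picture is of the moment at which its call begins. There is no depth.
- robot.sign_off(): hands the job in, once; it reports no verdict.
The state is a dict: "time_s": time; "q": joint angles; "joint_vel": joint speeds; "joint_torque": joint torques, N m; "eef_pos": TCP position; "orientation": TCP orientation; "force": force on the tool from outside, world axes, zero at the start; "ft_torque": the same for the moment, N m; "grip_width": finger opening in m.
Only numpy, scipy, OpenCV 4.12 (cv2) and the standard library are available. Lean on these libraries where they do the work, as an engineer would, in place of code of your own. Each camera call takes 0.05 s, during which the arm holds its last target.

## Working session

There is one attempt and no reset: what is moved stays moved. The work goes in short steps, Python scripts to look and compute and a shell command to move; the robot and the scene stay as the last step left them, time stands still between calls to the robot, and variables do not carry over. Pictures are saved under pics/ and viewed, and the job is handed in when it is done.

```bash
ls; mkdir -p pics
python3 - <<'E'
from station import robot, eyes
import cv2
o=robot.get_obs()
for k,v in o.items(): print(k,v)
for n in("scene","top"):
    f=eyes.grab_frame(n); cv2.imwrite(f"pics/{n}0.png",f["color"][:,:,::-1]); print(f["camera_matrix"],f["camera_from_world"])
E
```

```text
pics
time_s 0.0
q [ 1.44760826e+00  3.85577829e-01  6.62529421e-03 -5.45479228e-04
 -1.19399515e+00 -2.58594188e-01]
joint_vel [-0.00073469 -0.00058371 -0.00031319  0.00074742  0.00046168 -0.00084963]
joint_torque [-7.03233054e-04 -3.92291343e+01  1.88403261e+01  4.18619469e+00
 -4.64514946e-03 -4.07472371e-06]
eef_pos [0.23258445 0.5793844  0.19090173]
orientation [ 9.81815851e-01 -1.89832595e-01 -1.80145818e-04  1.09036614e-03]
force [-0.0065987  -0.22515351  0.30719902]
ft_torque [-0.03358035 -0.00464558  0.03290947]
grip_width 0.08538571573878906
[[535.85124958   0.         322.07641286]
 [  0.         535.85124958 242.25309303]
 [  0.           0.           1.        ]] [[ 0.63556679 -0.77201968  0.00636116 -0.40258076]
 [-0.4064124  -0.34156248 -0.84744559  0.2504353 ]
 [ 0.65641741  0.53602303 -0.53084414  0.73500065]
 [ 0.          0.          0.          1.        ]]
[[568.63039562   0.         329.54624546]
 [  0.         568.63039562 245.29327625]
 [  0.           0.           1.        ]] [[ 1.00806923e-03 -9.99998719e-01  1.24346657e-03 -5.44034078e-02]
 [-9.98214496e-01 -1.08053234e-03 -5.97214565e-02  5.79447252e-01]
 [ 5.97227236e-02 -1.18104300e-03 -9.98214306e-01  1.03058563e+00]
 [ 0.00000000e+00  0.00000000e+00  0.00000000e+00  1.00000000e+00]]
```

View pics/scene0.png

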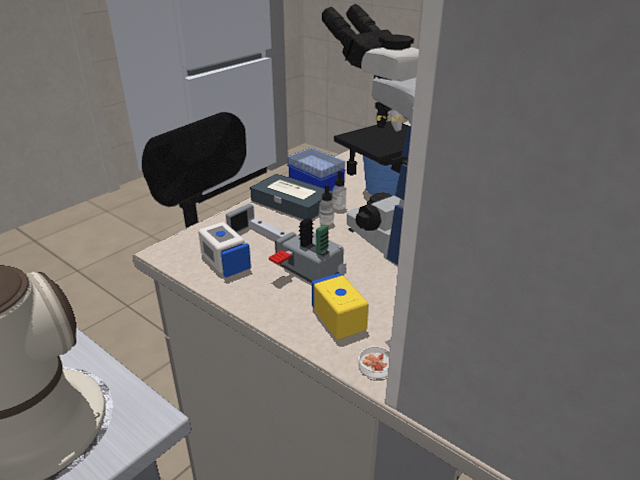

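View pics/top0.png

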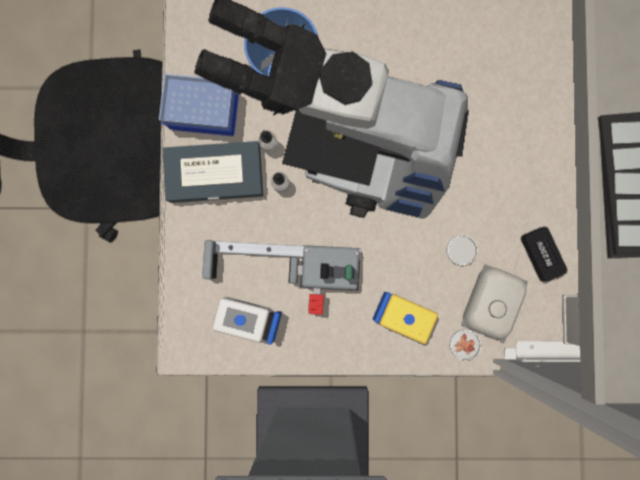

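The top view shows the clamp: bar at about row 250, fixed jaw at (210,260), head at (331,268), red tab at (316,304). The white cartridge is at (241,320) with its cap on the right, slightly turned. The yellow decoy is at (406,318). Next I'll measure these.

```bash
cat > h.py <<'E'
import numpy as np, cv2
from station import robot, eyes
def ray(f,u,v,z):
    T=f["camera_from_world"];R=T[:3,:3];t=T[:3,3];c=-R.T@t
    d=R.T@np.linalg.inv(f["camera_matrix"])@np.array([u,v,1.])
    return c+d*(z-c[2])/d[2]
def proj(f,p):
    q=f["camera_from_world"][:3]@np.r_[p,1]; q=f["camera_matrix"]@q; return q[:2]/q[2]
def crop(f,u0,v0,u1,v1,name,s):
    cv2.imwrite("pics/"+name,cv2.resize(np.ascontiguousarray(f["color"][v0:v1,u0:u1,::-1]),None,fx=s,fy=s,interpolation=cv2.INTER_CUBIC))
def blob(f,lo,hi,box):
    hsv=cv2.cvtColor(np.ascontiguousarray(f["color"]),cv2.COLOR_RGB2HSV)
    m=cv2.inRange(hsv,lo,hi); k=np.zeros_like(m); u0,v0,u1,v1=box; k[v0:v1,u0:u1]=m[v0:v1,u0:u1]
    return k
E
python3 - <<'E'
from h import *
f=eyes.grab_frame("top"); crop(f,190,225,370,355,"topc1.png",4.4)
s=eyes.grab_frame("scene"); crop(s,180,190,360,310,"scc1.png",4.4)
E
```

```text
(no output)
```

View pics/topc1.png

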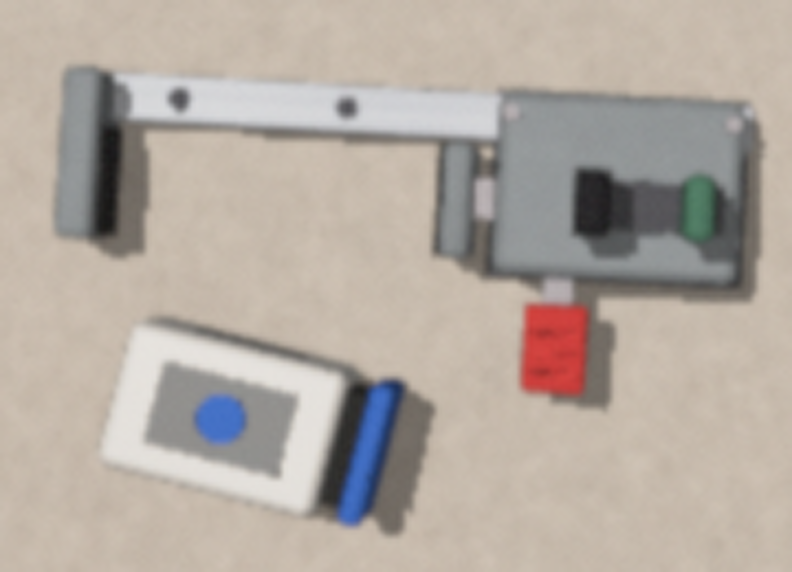

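View pics/scc1.png

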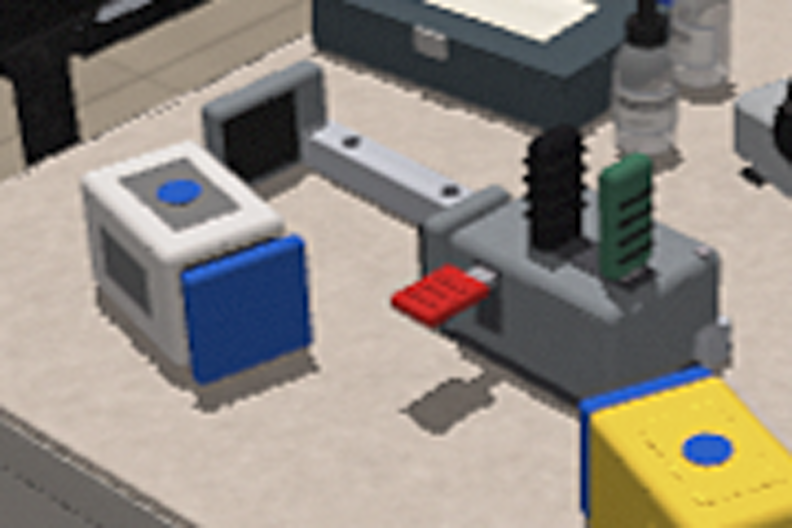

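Run:
```python
from h import *
f=eyes.grab_frame("top")
def c(u,v,z): return ray(f,190+(u+.5)/4.4-.5,225+(v+.5)/4.4-.5,z)
hc=[c(497,92,.055),c(746,103,.055),c(738,283,.055),c(490,272,.055)]
for p in hc: print("head",p.round(4))
print("bar front top",c(130,132,.02).round(4),c(490,139,.02).round(4))
print("fixed face top front/back",c(98,236,.05).round(4),c(106,90,.05).round(4))
# red tab
red=blob(f,(0,120,90),(10,255,255),(300,285,335,325))|blob(f,(170,120,90),(180,255,255),(300,285,335,325))
def rect(m):
    k=max(cv2.findContours(m,cv2.RETR_EXTERNAL,cv2.CHAIN_APPROX_NONE)[0],key=cv2.contourArea)
    return cv2.minAreaRect(k)
r=rect(red); print("tab",ray(f,*r[0],.051).round(4),r, )
w=blob(f,(0,0,170),(180,40,255),(205,290,290,352)); w=cv2.morphologyEx(w,cv2.MORPH_CLOSE,np.ones((15,15)))
r=rect(w); b=cv2.boxPoints(r); print("cart",r)
print(np.array([ray(f,*p,.06) for p in b]).round(4), ray(f,*r[0],.06).round(4))
bl=blob(f,(100,120,60),(125,255,255),(255,300,290,352)); r=rect(bl); b=cv2.boxPoints(r);print("cap",r); print(np.array([ray(f,*p,.058) for p in b]).round(4), ray(f,*r[0],.058).round(4))
bd=blob(f,(100,120,60),(125,255,255),(225,300,255,352)); r=rect(bd); print("dot",ray(f,*r[0],.06).round(4))
g=blob(f,(60,60,30),(90,255,255),(335,255,365,290)); r=rect(g); print("trigger top",ray(f,*r[0],.11).round(4),r)
```

```text
head [ 0.5768 -0.0058  0.055 ]
head [ 0.5725 -0.1064  0.055 ]
head [ 0.5   -0.103  0.055]
head [ 0.5043 -0.0033  0.055 ]
bar front top [0.562  0.1489 0.02  ] [ 0.5592 -0.0014  0.02  ]
fixed face top front/back [0.5186 0.1555 0.05  ] [0.5777 0.153  0.05  ]
tab [ 0.4732 -0.0299  0.051 ] ((316.0, 304.0), (20.0, 14.0), 90.0)
cart ((246.99996948242188, 320.4999694824219), (60.99999237060547, 83.99998474121094), 90.0)
[[0.4979 0.1653 0.06  ]
 [0.4981 0.0175 0.06  ]
 [0.3918 0.0169 0.06  ]
 [0.3916 0.1638 0.06  ]] [0.4447 0.0909 0.06  ]
cap ((273.08160400390625, 327.389892578125), (7.07491397857666, 32.77873611450195), 14.743562698364258)
[[0.4065 0.0584 0.058 ]
 [0.4618 0.0441 0.058 ]
 [0.4587 0.0321 0.058 ]
 [0.4034 0.0464 0.058 ]] [0.4326 0.0453 0.058 ]
dot [0.4464 0.104  0.06  ]
trigger top [ 0.5292 -0.0855  0.11  ] ((348.5, 272.0), (14.0, 7.0), 90.0)
```

```bash
cat >> h.py <<'E'
from scipy.spatial.transform import Rotation as Rn
YAW=-0.037; O=np.array([0.5613,0.0898])
def cl(x,y):
    c,s=np.cos(YAW),np.sin(YAW); return O+np.array([c*x-s*y,s*x+c*y])
def toclamp(p):
    d=np.array(p[:2])-O;c,s=np.cos(YAW),np.sin(YAW); return np.array([c*d[0]+s*d[1],-s*d[0]+c*d[1]])
def go(x,y,z,ydir=None):
    o=robot.get_obs();R=Rn.from_quat(o["orientation"]).as_matrix()
    d=R.T@(np.array([x,y,z])-o["eef_pos"])*1000
    a=np.degrees(np.arctan2(R[1,1],R[0,1])); tw=0 if ydir is None else -((ydir-a+180)%360-180)
    print("t=%.2f"%o["time_s"],"pos",o["eef_pos"].round(4),"yang %.1f"%a,"w",round(o["grip_width"],4),"F",o["force"].round(1),"q6 %.2f"%o["q"][5])
    print("-> tx %.1f ty %.1f tz %.1f twist %.1f"%(*d,tw))
E
python3 - <<'E'
from h import *
print("throat",cl(-.03,.015),"sq",cl(-.025,-.145),"tab",cl(-.086,-.1225))
go(.447,.1,.17,165.2)
E
```

```text
throat [0.53187541 0.10589948] sq [ 0.53095333 -0.05417597] tab [ 0.47082739 -0.02943488]
t=0.25 pos [0.2327 0.5797 0.1915] yang -111.9 w 0.0857 F [-0.7 -0.1 -0.7] q6 -0.26
-> tx 377.6 ty 365.3 tz 21.9 twist 82.9
```

```bash
r='{"tx":190,"ty":183,"tz":5,"twist":50,"gripper":100}'; true; python3 -m crank '[{"tx":190,"ty":183,"tz":5,"twist":50,"gripper":100},{"tx":190,"ty":183,"tz":5,"twist":50,"gripper":100},{"tx":190,"ty":183,"tz":5,"twist":50,"gripper":100},{"tx":190,"ty":183,"tz":5,"twist":50,"gripper":100},{"tx":190,"ty":183,"tz":5,"twist":50,"gripper":100},{"tx":190,"ty":183,"tz":5,"twist":50,"gripper":100},{"tx":190,"ty":183,"tz":5,"twist":50,"gripper":100},{"tx":190,"ty":183,"tz":5,"twist":50,"gripper":100}]' 30
python3 -c "
from h import *
go(.447,.1,.17,165.2)"
```

```text
time_s: 0.92
eef_pos: [0.3416, 0.3362, 0.1873]
orientation: [0.808, -0.59, -0.0, 0.0]
force: [-0.4, 0.6, -1.5]
grip_width: 0.0852
t=0.92 pos [0.3416 0.3362 0.1873] yang -162.3 w 0.0852 F [-0.4  0.6 -1.5] q6 -0.81
-> tx 257.1 ty -28.5 tz 17.3 twist 32.5
```

```bash
python3 -m crank '[{"tx":257,"ty":-28.5,"tz":17,"twist":32.5},{"tx":257,"ty":-28.5,"tz":17,"twist":32.5},{"tx":257,"ty":-28.5,"tz":17,"twist":32.5},{"tx":257,"ty":-28.5,"tz":17,"twist":32.5},{"tx":257,"ty":-28.5,"tz":17,"twist":32.5},{"tx":257,"ty":-28.5,"tz":17,"twist":32.5},{"tx":257,"ty":-28.5,"tz":17,"twist":32.5},{"tx":257,"ty":-28.5,"tz":17,"twist":32.5}]'
python3 -c "
from h import *
go(.447,.1,.03,165.2)
f=eyes.grab_frame('top');crop(f,190,225,370,355,'t2.png',4.4)
f=eyes.grab_frame('scene');crop(f,150,100,370,300,'s2.png',3)"
```

```text
t=0.92 pos [0.3416 0.3362 0.1873] yang -162.3 w 0.0852 F [-0.4  0.6 -1.5] q6 -0.81
-> tx 257.1 ty -28.5 tz 157.3 twist 32.5invalid input
```

View pics/s2.png

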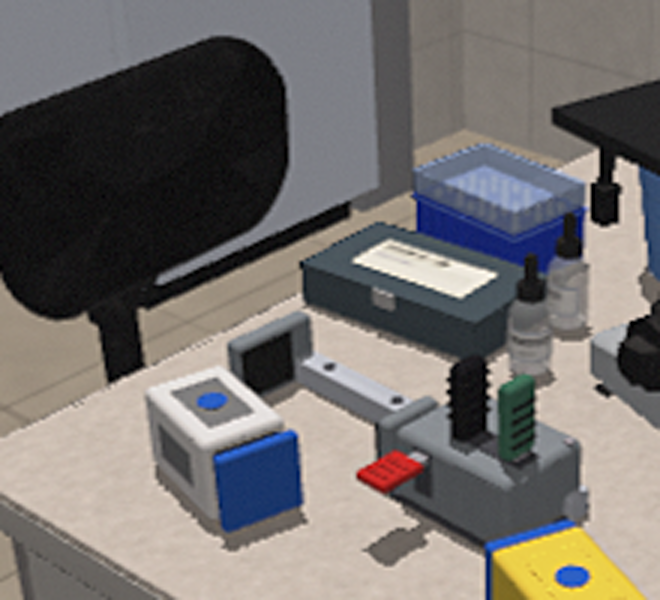

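View pics/t2.png

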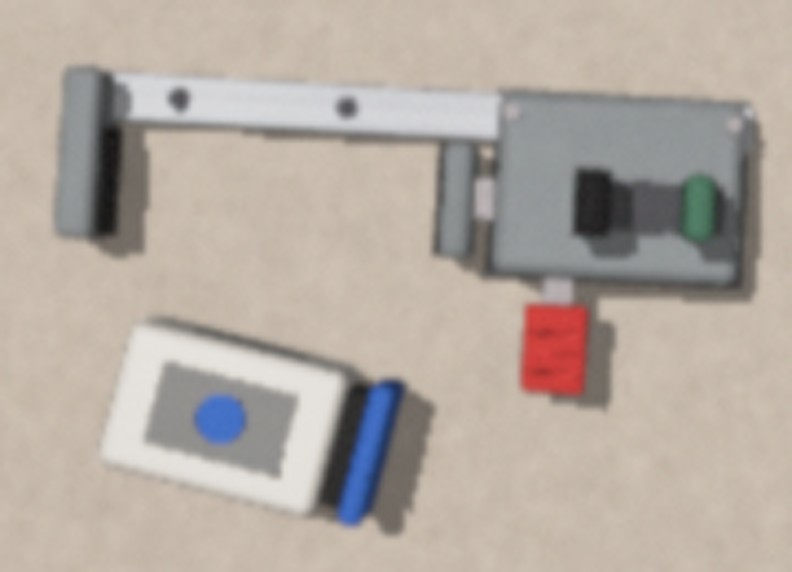

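The call was refused and nothing moved; each row probably needs all five keys, so I'll include them.

```bash
python3 -m crank '[{"tx":257,"ty":-28.5,"tz":17,"twist":32.5,"gripper":100},{"tx":257,"ty":-28.5,"tz":17,"twist":32.5,"gripper":100},{"tx":257,"ty":-28.5,"tz":17,"twist":32.5,"gripper":100},{"tx":257,"ty":-28.5,"tz":17,"twist":32.5,"gripper":100},{"tx":257,"ty":-28.5,"tz":17,"twist":32.5,"gripper":100},{"tx":257,"ty":-28.5,"tz":17,"twist":32.5,"gripper":100},{"tx":257,"ty":-28.5,"tz":17,"twist":32.5,"gripper":100},{"tx":257,"ty":-28.5,"tz":17,"twist":32.5,"gripper":100}]' 30
python3 -c "
from h import *
go(.447,.1,.03,165.2)
f=eyes.grab_frame('top');crop(f,190,225,370,355,'t3.png',4.4)
f=eyes.grab_frame('scene');crop(f,150,100,370,300,'s3.png',3)"
```

```text
time_s: 1.68
eef_pos: [0.4489, 0.1029, 0.1695]
orientation: [-0.612, 0.791, -0.0, -0.0]
force: [0.1, 0.3, 0.3]
grip_width: 0.0854
t=1.68 pos [0.4489 0.1029 0.1695] yang 165.5 w 0.0854 F [0.1 0.3 0.3] q6 -0.83
-> tx 3.2 ty 1.0 tz 139.5 twist 0.3
```

View pics/s3.png

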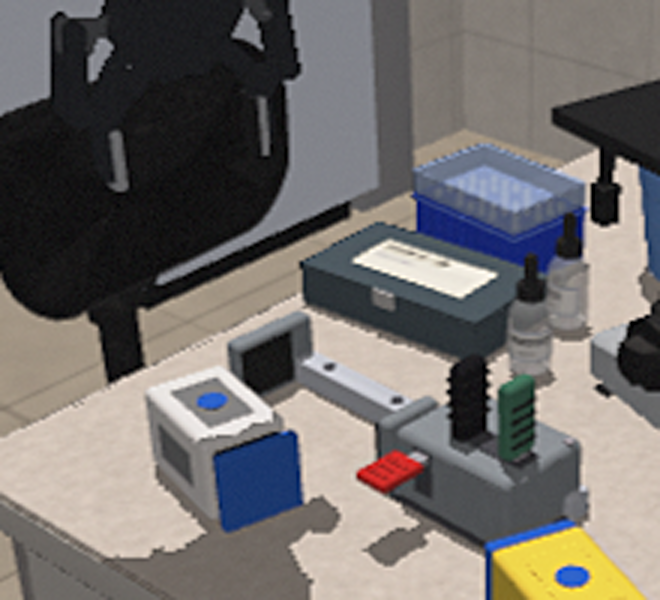

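View pics/t3.png

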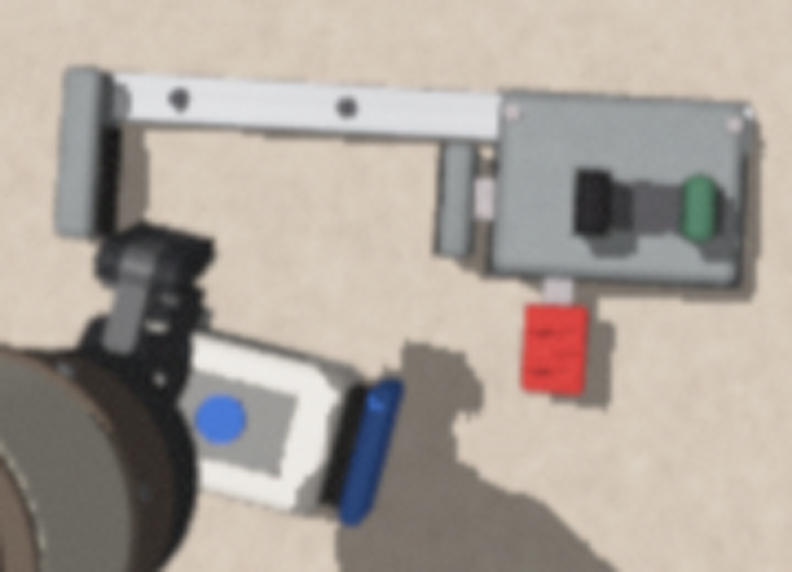

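Fingers straddle the cartridge with the front one at crop (155,255), matching the expected projection. Now I'll descend and grip.

```bash
python3 -m crank '[{"tx":3,"ty":1,"tz":40,"twist":0.3,"gripper":100},{"tx":3,"ty":1,"tz":80,"twist":0.3,"gripper":100},{"tx":3,"ty":1,"tz":110,"twist":0.3,"gripper":100},{"tx":3,"ty":1,"tz":130,"twist":0.3,"gripper":100},{"tx":3,"ty":1,"tz":139,"twist":0.3,"gripper":100},{"tx":3,"ty":1,"tz":139,"twist":0.3,"gripper":100}]' 30
python3 -c "
from h import *
go(.447,.1,.03,165.2)"
python3 -m crank '[{"tx":0,"ty":0,"tz":0,"twist":0,"gripper":50},{"tx":0,"ty":0,"tz":0,"twist":0,"gripper":50},{"tx":0,"ty":0,"tz":0,"twist":0,"gripper":50},{"tx":0,"ty":0,"tz":0,"twist":0,"gripper":50},{"tx":0,"ty":0,"tz":0,"twist":0,"gripper":50}]' 30
python3 -c "
from h import *
go(*cl(-.033,.010),.03,177.9)
f=eyes.grab_frame('top');crop(f,190,225,370,355,'t4.png',4.4)
f=eyes.grab_frame('scene');crop(f,150,100,370,300,'s4.png',3)"
```

```text
time_s: 2.28
eef_pos: [0.4451, 0.1023, 0.0294]
orientation: [-0.612, 0.791, 0.0, -0.002]
force: [-0.8, -1.2, -0.2]
grip_width: 0.0855
t=2.28 pos [0.4451 0.1023 0.0294] yang 165.5 w 0.0855 F [-0.8 -1.2 -0.2] q6 -0.84
-> tx 1.7 ty -2.4 tz -0.6 twist 0.3
time_s: 2.7
eef_pos: [0.4469, 0.1017, 0.032]
orientation: [-0.611, 0.792, -0.0, 0.001]
force: [0.5, 0.3, 0.5]
grip_width: 0.0426
t=2.70 pos [0.4469 0.1017 0.032 ] yang 165.3 w 0.0426 F [0.5 0.3 0.5] q6 -0.84
-> tx -20.1 ty -79.3 tz 2.1 twist -12.6
```

View pics/s4.png

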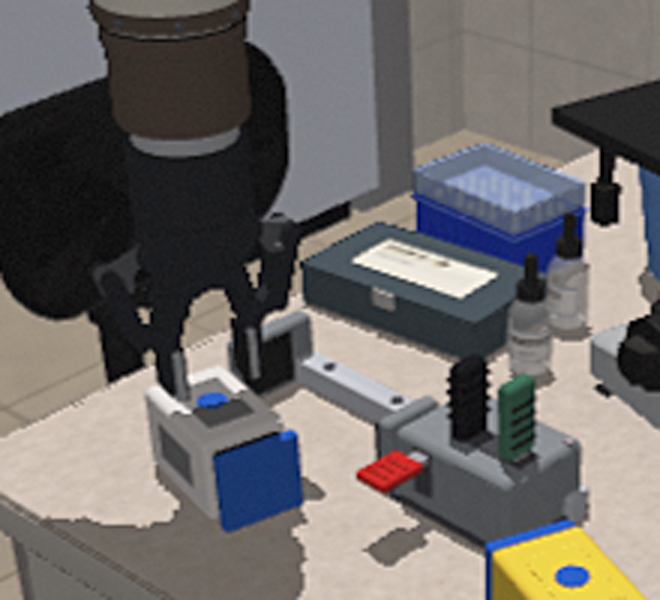

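View pics/t4.png

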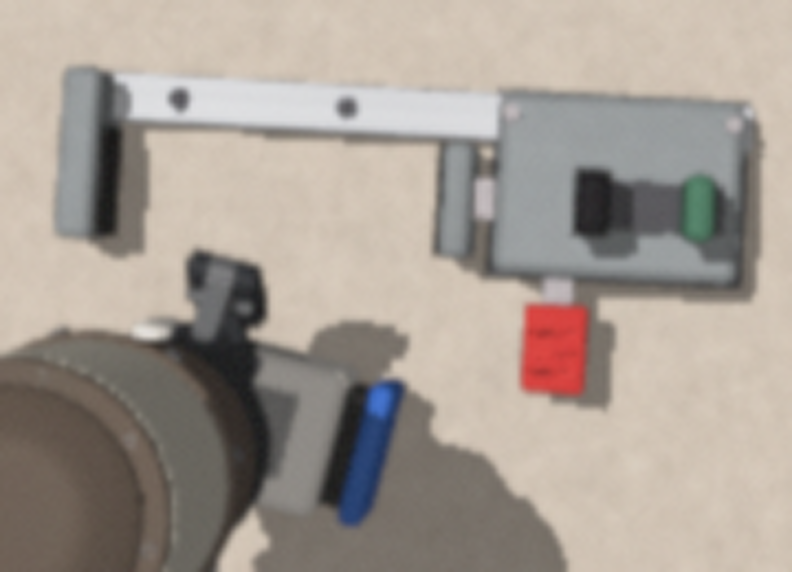

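```bash
python3 -c "
from h import *
f=eyes.grab_frame('scene')
o=robot.get_obs();R=Rn.from_quat(o['orientation']).as_matrix();p=o['eef_pos']
print(o['q'],o['grip_width'])
for dz in (0,-.02):
  for dy in (-.021,.021,-.03,.03):
    q=proj(f,p+R@[0,dy,dz]); print(dz,dy,((q-[150,100])*3).round(0))
crop(f,190,160,270,300,'s5.png',5) 
crop(f,190,190,270,290,'s5.png',6)"
```

```text
[ 5.79771129e-01  3.01931726e-01 -6.02377271e-01  1.30505601e-05
 -6.65620414e-01 -8.36086948e-01] 0.0427430034083838
0 -0.021 [248. 429.]
0 0.021 [190. 448.]
0 -0.03 [260. 425.]
0 0.03 [178. 453.]
-0.02 -0.021 [245. 403.]
-0.02 0.021 [187. 423.]
-0.02 -0.03 [257. 399.]
-0.02 0.03 [175. 427.]
```

View pics/s5.png

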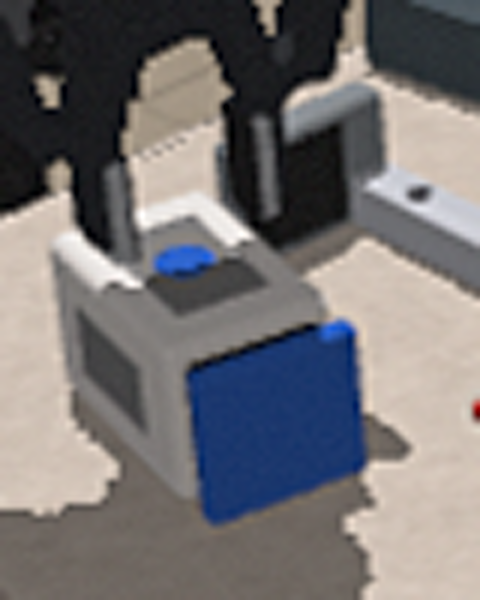

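```bash
python3 -c "
from h import *
f=eyes.grab_frame('scene')
R=Rn.from_quat([-0.612,0.791,0,0]).as_matrix();p=np.array([.4489,.1029,.1695])
for dz in (0,-.013,-.04):
  for dy in (-.0427,.0427,-.057,.057):
    q=proj(f,p+R@[0,dy,dz]); print(dz,dy,((q-[150,100])*3).round(0))
go(.447,.1,.17,165.2)
f=eyes.grab_frame('top');
for dy in (-.0213,.0213,-.03,.03):
    print(dy,((proj(f,robot.get_obs()['eef_pos']+R@[0,dy,0])-[190,225])*4.4).round(0))
crop(f,190,225,370,355,'t5.png',4.4)
"
```

```text
0 -0.0427 [261. 231.]
0 0.0427 [136. 265.]
0 -0.057 [281. 225.]
0 0.057 [114. 272.]
-0.013 -0.0427 [260. 212.]
-0.013 0.0427 [134. 246.]
-0.013 -0.057 [280. 206.]
-0.013 0.057 [111. 252.]
-0.04 -0.0427 [256. 172.]
-0.04 0.0427 [128. 205.]
-0.04 -0.057 [277. 167.]
-0.04 0.057 [105. 210.]
t=2.90 pos [0.4464 0.1013 0.0313] yang 165.3 w 0.0428 F [0.9 0.5 0.1] q6 -0.84
-> tx 1.0 ty -0.9 tz -138.7 twist 0.1
-0.0213 [249. 360.]
0.0213 [222. 462.]
-0.03 [255. 340.]
0.03 [216. 482.]
```

```bash
python3 -c "
from h import *
f=eyes.grab_frame('scene')
o=robot.get_obs();R=Rn.from_quat(o['orientation']).as_matrix();p=o['eef_pos']
T=f['camera_from_world'];Rc=T[:3,:3];c=-Rc.T@T[:3,3]
for u,v in((210.8,233.7),(235,226.3)):
    d=Rc.T@np.linalg.inv(f['camera_matrix'])@[u,v,1]
    n=R[:,0]; h=c+d*((p-c)@n)/(d@n); print(h.round(4),(R.T@(h-p)).round(4))
"
```

```text
[0.4246 0.107  0.0683] [-0.      0.0225 -0.0372]
[0.4752 0.0937 0.0672] [ 0.     -0.0298 -0.0361]
```

View pics/t5.png

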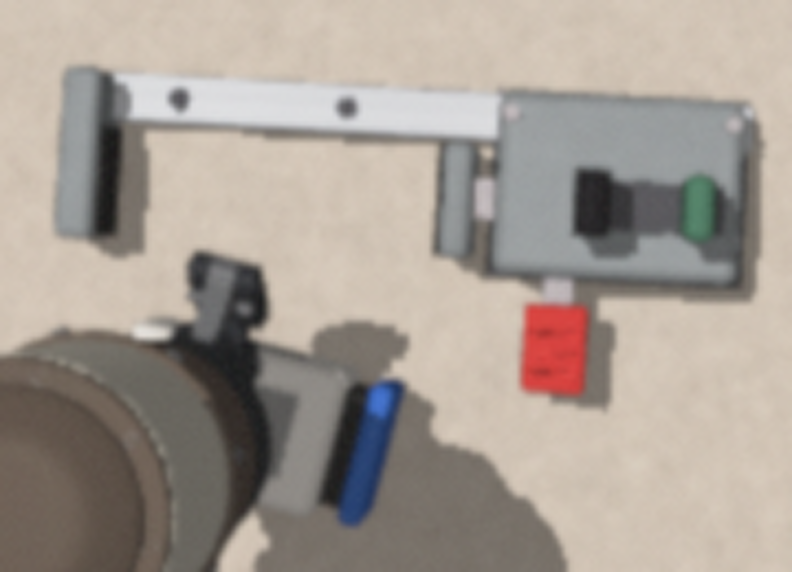

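The fingers closed to 43 mm with no contact. Casting the tip pixels (211,234) and (235,226) onto the tool plane puts the tips at z≈0.068. So the real fingertips are about 30 mm higher than the reported TCP, even after allowing about 6 mm for pad swing. I'll open, descend less than that and check by picture.

```bash
python3 -m crank '[{"tx":0,"ty":0,"tz":0,"twist":0,"gripper":100},{"tx":0,"ty":0,"tz":0,"twist":0,"gripper":100},{"tx":0,"ty":0,"tz":0,"twist":0,"gripper":100},{"tx":0,"ty":0,"tz":0,"twist":0,"gripper":100},{"tx":0,"ty":0,"tz":0,"twist":0,"gripper":100},{"tx":0,"ty":0,"tz":8,"twist":0,"gripper":100},{"tx":0,"ty":0,"tz":16,"twist":0,"gripper":100},{"tx":0,"ty":0,"tz":16,"twist":0,"gripper":100}]' 30
python3 -c "
from h import *
go(.447,.1,.0,165.2)
f=eyes.grab_frame('scene');crop(f,190,180,270,290,'s6.png',5)"
```

```text
time_s: 3.67
eef_pos: [0.4449, 0.1006, 0.0132]
orientation: [-0.611, 0.792, 0.0, -0.002]
force: [0.8, 0.1, 0.4]
grip_width: 0.0853
t=3.67 pos [0.4449 0.1006 0.0132] yang 165.3 w 0.0853 F [0.8 0.1 0.4] q6 -0.84
-> tx -0.0 ty -2.2 tz 13.2 twist 0.1
```

View pics/s6.png

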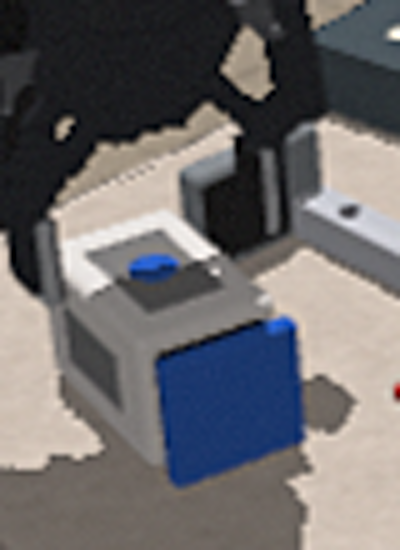

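```bash
python3 -m crank '[{"tx":0,"ty":-2,"tz":9,"twist":0,"gripper":100},{"tx":0,"ty":-2,"tz":18,"twist":0,"gripper":100},{"tx":0,"ty":-2,"tz":18,"twist":0,"gripper":100},{"tx":0,"ty":-2,"tz":18,"twist":0,"gripper":50},{"tx":0,"ty":-2,"tz":18,"twist":0,"gripper":50},{"tx":0,"ty":-2,"tz":18,"twist":0,"gripper":50},{"tx":0,"ty":-2,"tz":18,"twist":0,"gripper":50},{"tx":0,"ty":-2,"tz":18,"twist":0,"gripper":50}]' 30
python3 -c "
from h import *
go(.447,.1,.0,165.2)
f=eyes.grab_frame('scene');crop(f,190,180,270,290,'s7.png',5)"
```

```text
time_s: 4.38
eef_pos: [0.4479, 0.1008, -0.0029]
orientation: [-0.611, 0.792, 0.0, -0.0]
force: [-1.4, 0.8, 0.1]
grip_width: 0.0593
t=4.38 pos [ 0.4479  0.1008 -0.0029] yang 165.3 w 0.0593 F [-1.4  0.8  0.1] q6 -0.83
-> tx 1.0 ty 0.7 tz -2.9 twist 0.1
```

View pics/s7.png

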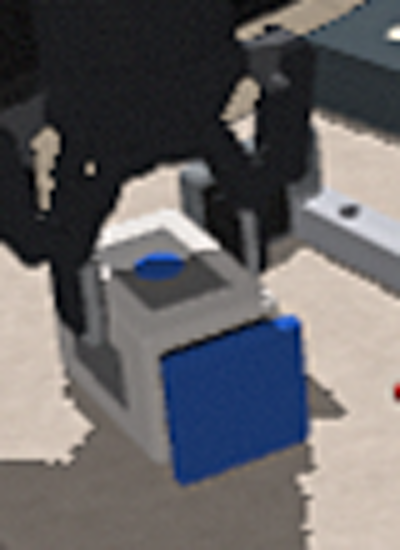

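```bash
python3 -c "
from h import *
go(*cl(-.031,.010),-.0045,177.9)
f=eyes.grab_frame('scene')
o=robot.get_obs();R=Rn.from_quat(o['orientation']).as_matrix();p=o['eef_pos']
T=f['camera_from_world'];Rc=T[:3,:3];c=-Rc.T@T[:3,3]
for u,v in((209,249.6),):
    d=Rc.T@np.linalg.inv(f['camera_matrix'])@[u,v,1]
    n=R[:,1]; h=c+d*((p+.03*n-c)@n)/(d@n); print(h.round(4),(R.T@(h-p)).round(4))
"
```

```text
t=4.43 pos [ 0.4479  0.1007 -0.0029] yang 165.3 w 0.0592 F [-1.8  0.4  0.4] q6 -0.83
-> tx -21.2 ty -80.0 tz 1.6 twist -12.6
[0.4201 0.1129 0.0314] [-0.0047  0.03   -0.0343]
```

```bash
python3 -m crank '[{"tx":0,"ty":0,"tz":0,"twist":-6.5,"gripper":50},{"tx":-2,"ty":-8,"tz":0,"twist":-12.6,"gripper":50},{"tx":-6,"ty":-22,"tz":0,"twist":-12.6,"gripper":50},{"tx":-11,"ty":-40,"tz":0,"twist":-12.6,"gripper":50},{"tx":-16,"ty":-58,"tz":0,"twist":-12.6,"gripper":50},{"tx":-19,"ty":-71,"tz":0,"twist":-12.6,"gripper":50},{"tx":-21,"ty":-79,"tz":0,"twist":-12.6,"gripper":50},{"tx":-21,"ty":-80,"tz":0,"twist":-12.6,"gripper":50}]' 30
python3 -m crank '[{"tx":0,"ty":0,"tz":0,"twist":0,"gripper":50},{"tx":0,"ty":0,"tz":0,"twist":0,"gripper":50}]' 30
python3 -c "
from h import *
go(*cl(-.030,.010),-.0045,177.9)
f=eyes.grab_frame('top');crop(f,190,225,370,355,'t8.png',4.4)
f=eyes.grab_frame('scene');crop(f,180,150,320,290,'s8.png',4)"
```

```text
time_s: 5.15
eef_pos: [0.5314, 0.1008, -0.0029]
orientation: [-0.694, 0.72, 0.0, -0.0]
force: [-3.3, 2.3, 4.6]
grip_width: 0.0595
time_s: 5.32
eef_pos: [0.5313, 0.1009, -0.0028]
orientation: [-0.694, 0.72, -0.0, 0.001]
force: [1.4, -1.8, 1.0]
grip_width: 0.0592
t=5.32 pos [ 0.5313  0.1009 -0.0028] yang 177.9 w 0.0592 F [ 1.4 -1.8  1. ] q6 -0.52
-> tx -0.0 ty -0.3 tz 1.7 twist 0.0
```

View pics/s8.png

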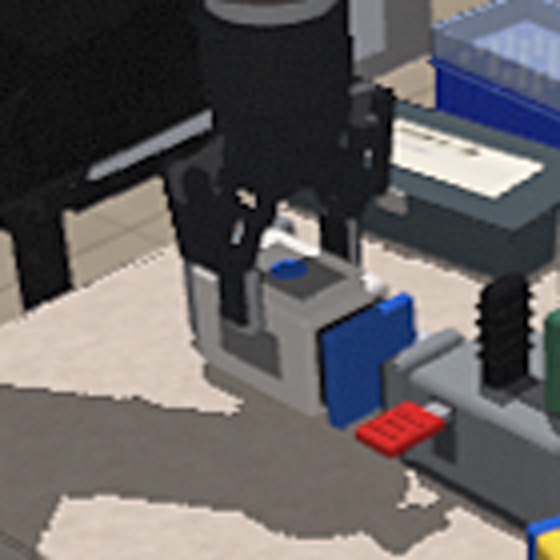

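View pics/t8.png

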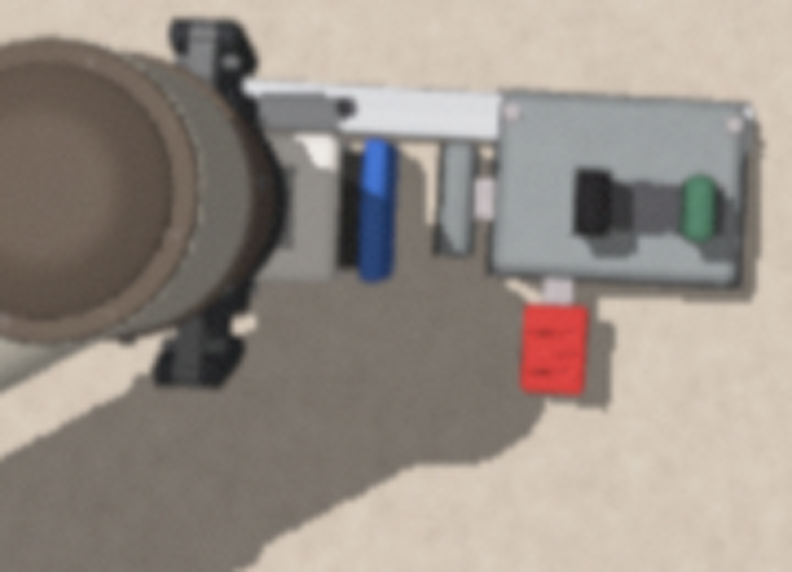

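```bash
python3 -m crank '[{"tx":0,"ty":-2,"tz":0,"twist":0,"gripper":50},{"tx":0,"ty":-2,"tz":0,"twist":0,"gripper":50},{"tx":0,"ty":-2,"tz":0,"twist":0,"gripper":100},{"tx":0,"ty":-2,"tz":0,"twist":0,"gripper":100},{"tx":0,"ty":-2,"tz":0,"twist":0,"gripper":100},{"tx":0,"ty":-2,"tz":0,"twist":0,"gripper":100},{"tx":0,"ty":-2,"tz":-40,"twist":0,"gripper":100},{"tx":0,"ty":-2,"tz":-80,"twist":0,"gripper":100}]' 30
python3 -c "
from h import *
go(*cl(-.025,-.147),.115,-92.1)
f=eyes.grab_frame('top');crop(f,190,225,370,355,'t9.png',4.4)
f=eyes.grab_frame('scene');crop(f,180,150,320,290,'s9.png',4)"
```

```text
time_s: 6.08
eef_pos: [0.5311, 0.0998, 0.0753]
orientation: [-0.694, 0.72, 0.001, -0.003]
force: [2.6, 0.3, -0.2]
grip_width: 0.0852
t=6.08 pos [0.5311 0.0998 0.0753] yang 177.9 w 0.0852 F [ 2.6  0.3 -0.2] q6 -0.52
-> tx 156.0 ty -5.2 tz -39.1 twist -90.0
```

View pics/s9.png

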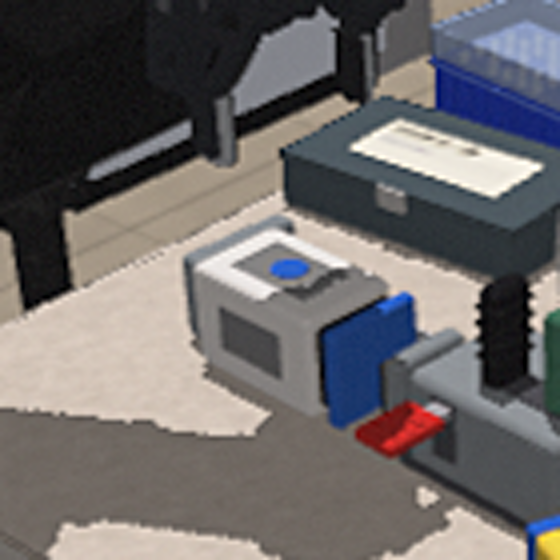

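View pics/t9.png

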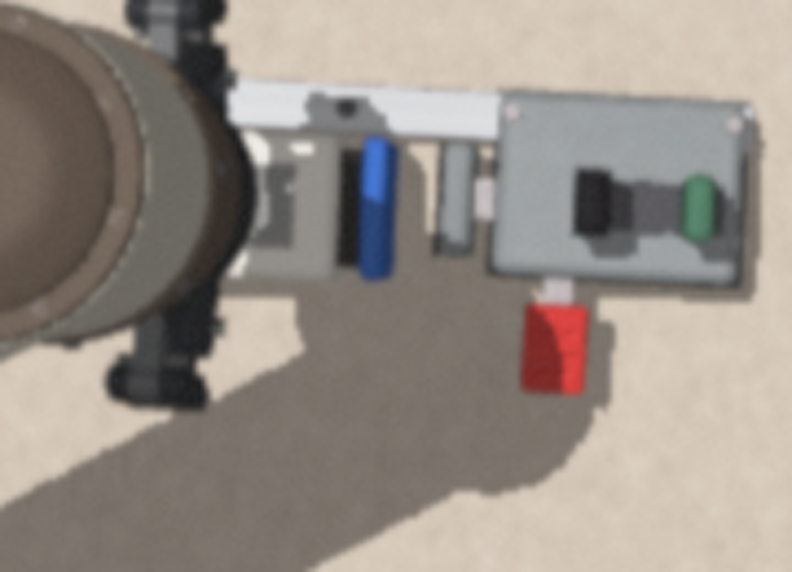

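```bash
python3 -m crank '[{"tx":0,"ty":0,"tz":-40,"twist":-5,"gripper":100},{"tx":15,"ty":0,"tz":-42,"twist":-12,"gripper":100},{"tx":40,"ty":-2,"tz":-42,"twist":-19,"gripper":100},{"tx":65,"ty":-3,"tz":-42,"twist":-26,"gripper":100},{"tx":90,"ty":-4,"tz":-42,"twist":-33,"gripper":100},{"tx":115,"ty":-4,"tz":-42,"twist":-40,"gripper":100},{"tx":135,"ty":-5,"tz":-42,"twist":-47,"gripper":100},{"tx":156,"ty":-5,"tz":-42,"twist":-54,"gripper":100}]' 35
python3 -c "
from h import *
go(*cl(-.025,-.147),.115,-92.1)"
```

```text
time_s: 6.85
eef_pos: [0.5325, -0.0564, 0.119]
orientation: [0.946, -0.323, 0.0, -0.0]
force: [0.0, -0.2, -0.7]
grip_width: 0.0853
t=6.85 pos [ 0.5325 -0.0564  0.119 ] yang -127.7 w 0.0853 F [ 0.  -0.2 -0.7] q6 0.71
-> tx -1.4 ty 0.8 tz 4.0 twist -35.6
```

```bash
python3 -m crank '[{"tx":-1.5,"ty":1,"tz":0,"twist":-7,"gripper":100},{"tx":-1.5,"ty":1,"tz":0,"twist":-14,"gripper":100},{"tx":-1.5,"ty":1,"tz":0,"twist":-21,"gripper":100},{"tx":-1.5,"ty":1,"tz":0,"twist":-28,"gripper":100},{"tx":-1.5,"ty":1,"tz":0,"twist":-35.6,"gripper":100},{"tx":-1.5,"ty":1,"tz":0,"twist":-35.6,"gripper":100},{"tx":-1.5,"ty":1,"tz":0,"twist":-35.6,"gripper":100}]' 35
python3 -c "
from h import *
go(*cl(-.025,-.147),.041,-92.1)
f=eyes.grab_frame('scene');crop(f,200,120,340,290,'s10.png',4)
f=eyes.grab_frame('top');crop(f,190,225,370,355,'t10.png',4.4)"
```

```text
time_s: 7.43
eef_pos: [0.5305, -0.0552, 0.1189]
orientation: [1.0, -0.023, 0.0, -0.0]
force: [0.4, -0.7, -0.2]
grip_width: 0.0855
t=7.43 pos [ 0.5305 -0.0552  0.1189] yang -92.6 w 0.0855 F [ 0.4 -0.7 -0.2] q6 1.32
-> tx 0.4 ty 1.0 tz 77.9 twist -0.5
```

View pics/s10.png

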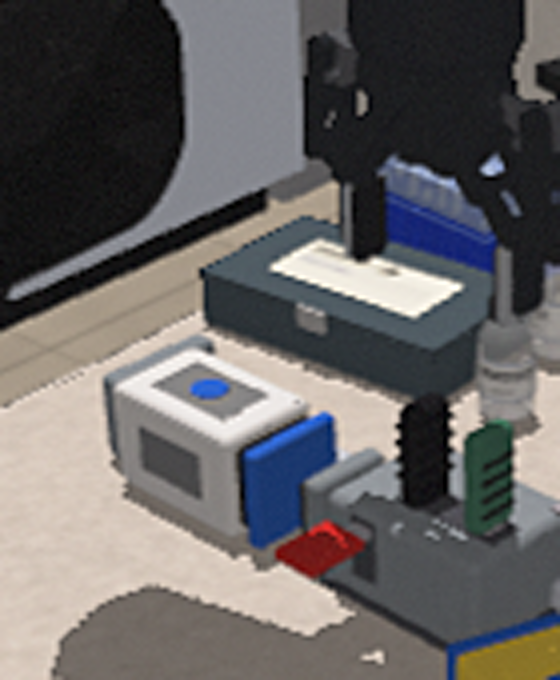

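View pics/t10.png

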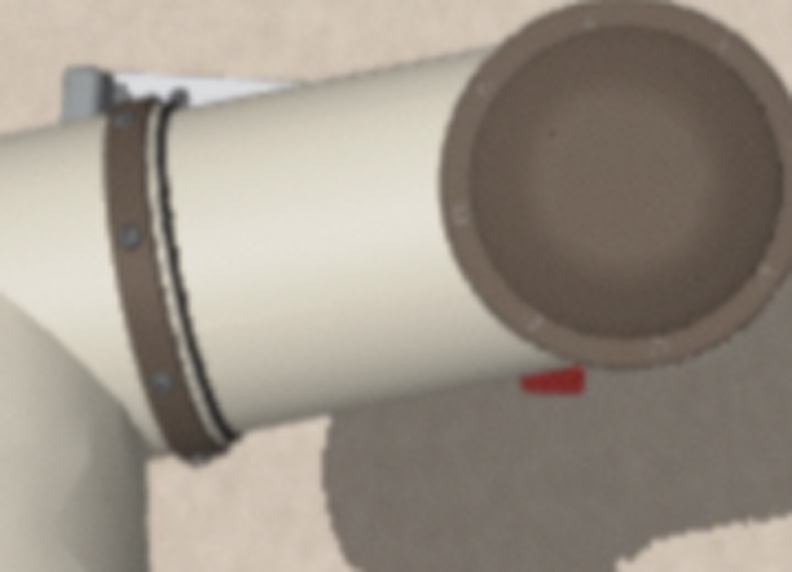

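```bash
cat >> h.py <<'E'
def cast(f,p,n,u,v):
    T=f['camera_from_world'];Rc=T[:3,:3];c=-Rc.T@T[:3,3]
    d=Rc.T@np.linalg.inv(f['camera_matrix'])@np.array([u,v,1.]); return c+d*((p-c)@n)/(d@n)
E
python3 -c "
from h import *
f=eyes.grab_frame('scene')
o=robot.get_obs();R=Rn.from_quat(o['orientation']).as_matrix();p=o['eef_pos']
for u,v in((345,240),(356,255),(385,255),(497,315),(510,318),(535,310)):
    h=cast(f,p,R[:,0],200+u/4,120+v/4); print(u,v,h.round(4),(R.T@(h-p)).round(4))
# post and trigger tops in clamp plane x=-.025
n=np.r_[np.cos(YAW),np.sin(YAW),0]; q=np.r_[cl(-.025,0),0]
for u,v in((405,500),(445,500),(470,530),(512,520),(425,395),(490,422)):
    h=cast(f,q,n,200+u/4,120+v/4); print('clamp',toclamp(h).round(4),h[2].round(4))
"
```

```text
345 240 [0.5332 0.0052 0.1742] [ 0.     -0.0603 -0.0552]
356 255 [ 0.5329 -0.0018  0.1688] [ 0.     -0.0533 -0.0498]
385 255 [ 0.5321 -0.0208  0.175 ] [ 0.     -0.0343 -0.056 ]
497 315 [ 0.529  -0.0896  0.1684] [ 0.      0.0345 -0.0495]
510 318 [ 0.5286 -0.0972  0.1697] [ 0.      0.0421 -0.0507]
535 310 [ 0.528  -0.1115  0.1786] [ 0.      0.0564 -0.0596]
clamp [-0.025  -0.1216] 0.0466
clamp [-0.025  -0.1481] 0.0578
clamp [-0.025  -0.1641] 0.0478
clamp [-0.025  -0.1903] 0.0648
clamp [-0.025  -0.1357] 0.1106
clamp [-0.025  -0.1762] 0.1119
```

```bash
python3 -m crank '[{"tx":0.4,"ty":1,"tz":25,"twist":0.5,"gripper":100},{"tx":0.4,"ty":1,"tz":45,"twist":0.5,"gripper":100},{"tx":0.4,"ty":1,"tz":60,"twist":0.5,"gripper":100},{"tx":0.4,"ty":1,"tz":60,"twist":0.5,"gripper":100}]' 35
python3 -c "
from h import *
go(*cl(-.025,-.147),.041,-92.1)
f=eyes.grab_frame('scene');crop(f,250,140,350,280,'s11.png',5)"
```

```text
time_s: 7.92
eef_pos: [0.5282, -0.0564, 0.0559]
orientation: [1.0, -0.027, -0.003, 0.0]
force: [-0.6, -0.4, -0.1]
grip_width: 0.0854
t=7.92 pos [ 0.5282 -0.0564  0.0559] yang -93.1 w 0.0854 F [-0.6 -0.4 -0.1] q6 1.32
-> tx 2.7 ty -0.4 tz 14.9 twist -1.0
```

View pics/s11.png

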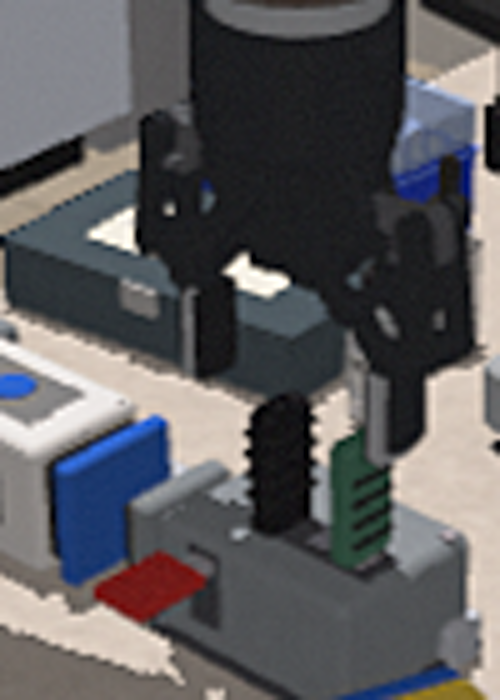

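```bash
python3 -c "
from h import *
f=eyes.grab_frame('scene')
n=np.r_[np.cos(YAW),np.sin(YAW),0]
for dx in (-.036,-.025,-.014):
  q=np.r_[cl(dx,0),0]
  for u,v in((368,455),(390,462),(425,440),(185,370),(205,380),(235,365)):
    h=cast(f,q,n,250+u/5,140+v/5); print(dx,(u,v),'y',toclamp(h)[1].round(4),h[2].round(4))
"
```

```text
-0.036 (368, 455) y -0.1886 0.1101
-0.036 (390, 462) y -0.1991 0.1114
-0.036 (425, 440) y -0.2152 0.1269
-0.036 (185, 370) y -0.096 0.1105
-0.036 (205, 380) y -0.1066 0.1101
-0.036 (235, 365) y -0.1226 0.1225
-0.025 (368, 455) y -0.179 0.1014
-0.025 (390, 462) y -0.1897 0.1027
-0.025 (425, 440) y -0.206 0.1184
-0.025 (185, 370) y -0.0848 0.1017
-0.025 (205, 380) y -0.0956 0.1014
-0.025 (235, 365) y -0.1118 0.114
-0.014 (368, 455) y -0.1694 0.0926
-0.014 (390, 462) y -0.1802 0.094
-0.014 (425, 440) y -0.1969 0.11
-0.014 (185, 370) y -0.0735 0.093
-0.014 (205, 380) y -0.0845 0.0927
-0.014 (235, 365) y -0.101 0.1055
```

```bash
python3 -m crank '[{"tx":2.5,"ty":0,"tz":15,"twist":-1,"gripper":100},{"tx":2.5,"ty":0,"tz":22,"twist":-1,"gripper":100},{"tx":2.5,"ty":0,"tz":24,"twist":-1,"gripper":100},{"tx":2.5,"ty":0,"tz":24,"twist":-1,"gripper":100}]' 35
python3 -c "
from h import *
go(*cl(-.025,-.146),.041,-92.1)
f=eyes.grab_frame('scene');crop(f,250,140,350,280,'s12.png',5)"
```

```text
time_s: 8.35
eef_pos: [0.5333, -0.0563, 0.0352]
orientation: [1.0, -0.017, -0.0, 0.0]
force: [0.3, -0.3, -0.1]
grip_width: 0.0851
t=8.35 pos [ 0.5333 -0.0563  0.0352] yang -92.0 w 0.0851 F [ 0.3 -0.3 -0.1] q6 1.34
-> tx -2.5 ty -1.0 tz -5.8 twist 0.1
```

View pics/s12.png

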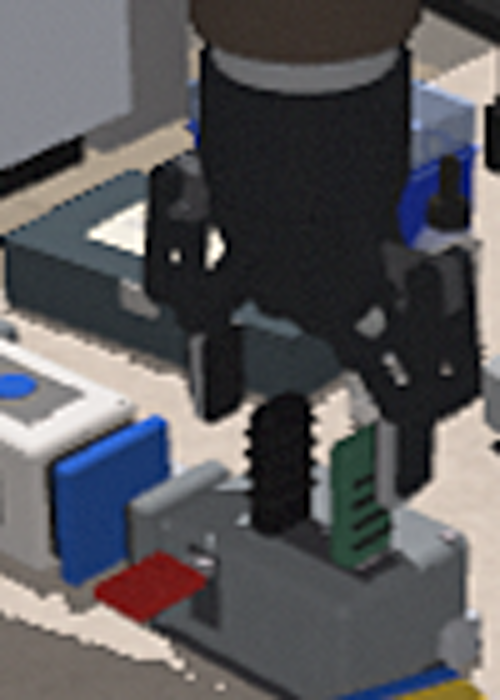

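```bash
python3 -m crank '[{"tx":-2,"ty":-1,"tz":0,"twist":0,"gripper":36},{"tx":-2,"ty":-1,"tz":0,"twist":0,"gripper":36},{"tx":-2,"ty":-1,"tz":0,"twist":0,"gripper":36},{"tx":-2,"ty":-1,"tz":0,"twist":0,"gripper":36},{"tx":-2,"ty":-1,"tz":0,"twist":0,"gripper":36},{"tx":-2,"ty":-1,"tz":0,"twist":0,"gripper":36}]' 35
python3 -c "
from h import *
go(*cl(-.025,-.146),.041,-92.1)
f=eyes.grab_frame('scene');crop(f,220,140,350,280,'s13.png',5)"
```

```text
time_s: 8.9
eef_pos: [0.5321, -0.0547, 0.0393]
orientation: [1.0, -0.017, 0.001, 0.0]
force: [-7.6, 4.9, 22.4]
grip_width: 0.034
t=8.90 pos [ 0.5321 -0.0547  0.0393] yang -91.9 w 0.034 F [-7.6  4.9 22.4] q6 1.34
-> tx -1.2 ty 0.5 tz -1.7 twist 0.2
```

View pics/s13.png

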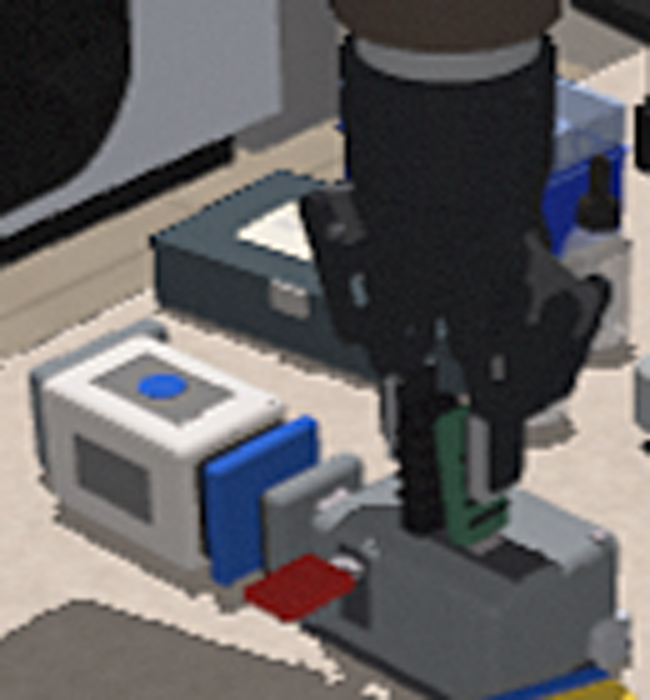

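The jaw moved off the head at (310,510) and the width reached 34 mm, so that was a full squeeze. Fz is 22 N up, so I'll work 6 mm higher.

```bash
python3 -m crank '[{"tx":0,"ty":0,"tz":0,"twist":0,"gripper":100},{"tx":0,"ty":0,"tz":0,"twist":0,"gripper":100},{"tx":0,"ty":0,"tz":-6,"twist":0,"gripper":100},{"tx":0,"ty":0,"tz":-6,"twist":0,"gripper":100},{"tx":0,"ty":0,"tz":-6,"twist":0,"gripper":100},{"tx":0,"ty":0,"tz":-6,"twist":0,"gripper":100},{"tx":0,"ty":0,"tz":-6,"twist":0,"gripper":100}]' 35
python3 -c "
from h import *
go(*cl(-.025,-.146),.041,-92.1)
f=eyes.grab_frame('scene');crop(f,220,140,350,280,'s14.png',5)"
```

```text
time_s: 9.53
eef_pos: [0.5316, -0.0549, 0.0409]
orientation: [1.0, -0.017, 0.0, -0.0]
force: [-0.3, -0.1, -0.7]
grip_width: 0.0854
t=9.53 pos [ 0.5316 -0.0549  0.0409] yang -92.0 w 0.0854 F [-0.3 -0.1 -0.7] q6 1.34
-> tx -0.6 ty 0.2 tz -0.1 twist 0.1
```

View pics/s14.png

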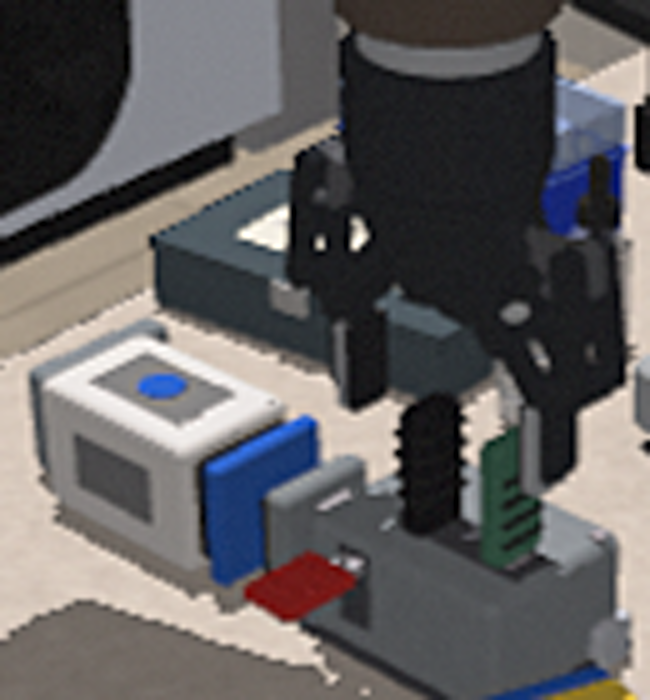

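```bash
python3 -m crank '[{"tx":0,"ty":0,"tz":0,"twist":0,"gripper":36},{"tx":0,"ty":0,"tz":0,"twist":0,"gripper":36},{"tx":0,"ty":0,"tz":0,"twist":0,"gripper":36},{"tx":0,"ty":0,"tz":0,"twist":0,"gripper":36},{"tx":0,"ty":0,"tz":0,"twist":0,"gripper":36},{"tx":0,"ty":0,"tz":0,"twist":0,"gripper":36}]' 35
python3 -m crank '[{"tx":0,"ty":0,"tz":0,"twist":0,"gripper":100},{"tx":0,"ty":0,"tz":0,"twist":0,"gripper":100},{"tx":0,"ty":0,"tz":0,"twist":0,"gripper":100},{"tx":0,"ty":0,"tz":0,"twist":0,"gripper":100},{"tx":0,"ty":0,"tz":0,"twist":0,"gripper":100},{"tx":0,"ty":0,"tz":0,"twist":0,"gripper":100}]' 35
python3 -c "
from h import *
go(*cl(-.025,-.146),.041,-92.1)
f=eyes.grab_frame('scene');crop(f,220,140,350,280,'s15.png',5)"
```

```text
time_s: 10.08
eef_pos: [0.532, -0.0544, 0.0445]
orientation: [1.0, -0.017, 0.001, -0.0]
force: [-6.9, 6.4, 19.8]
grip_width: 0.0333
time_s: 10.58
eef_pos: [0.5316, -0.0549, 0.0408]
orientation: [1.0, -0.017, 0.0, -0.0]
force: [-0.6, 0.3, 0.6]
grip_width: 0.0853
t=10.58 pos [ 0.5316 -0.0549  0.0408] yang -92.0 w 0.0853 F [-0.6  0.3  0.6] q6 1.34
-> tx -0.7 ty 0.3 tz -0.2 twist 0.1
```

View pics/s15.png

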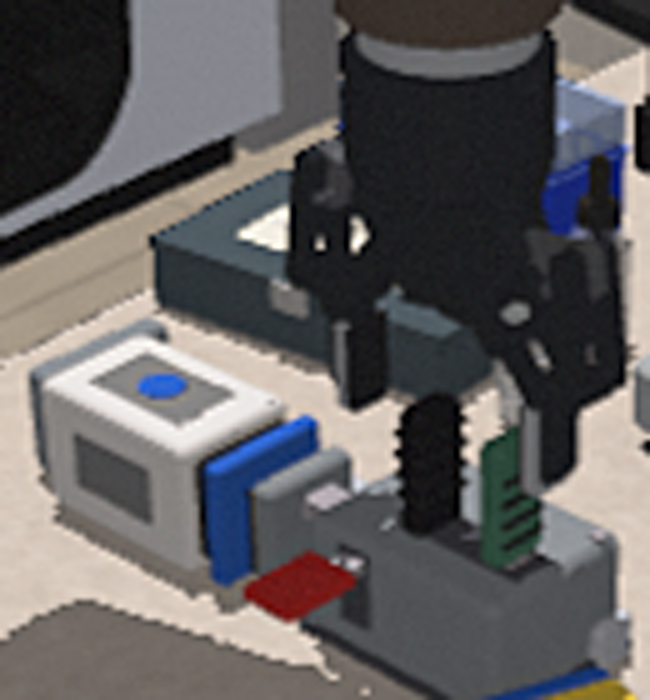

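Second tooth is in. Jaw at (255,480) is approaching the cap, so I'll keep squeezing.

```bash
python3 -m crank '[{"tx":0,"ty":0,"tz":0,"twist":0,"gripper":36},{"tx":0,"ty":0,"tz":0,"twist":0,"gripper":36},{"tx":0,"ty":0,"tz":0,"twist":0,"gripper":36},{"tx":0,"ty":0,"tz":0,"twist":0,"gripper":36},{"tx":0,"ty":0,"tz":0,"twist":0,"gripper":36},{"tx":0,"ty":0,"tz":0,"twist":0,"gripper":36}]' 35
python3 -m crank '[{"tx":0,"ty":0,"tz":0,"twist":0,"gripper":100},{"tx":0,"ty":0,"tz":0,"twist":0,"gripper":100},{"tx":0,"ty":0,"tz":0,"twist":0,"gripper":100},{"tx":0,"ty":0,"tz":0,"twist":0,"gripper":100},{"tx":0,"ty":0,"tz":0,"twist":0,"gripper":100},{"tx":0,"ty":0,"tz":0,"twist":0,"gripper":100}]' 35
python3 -c "
from h import *
f=eyes.grab_frame('scene');crop(f,220,140,350,280,'s16.png',5)"
python3 -m crank '[{"tx":0,"ty":0,"tz":0,"twist":0,"gripper":36},{"tx":0,"ty":0,"tz":0,"twist":0,"gripper":36},{"tx":0,"ty":0,"tz":0,"twist":0,"gripper":36},{"tx":0,"ty":0,"tz":0,"twist":0,"gripper":36},{"tx":0,"ty":0,"tz":0,"twist":0,"gripper":36},{"tx":0,"ty":0,"tz":0,"twist":0,"gripper":36},{"tx":0,"ty":0,"tz":0,"twist":0,"gripper":36}]' 38
python3 -m crank '[{"tx":0,"ty":0,"tz":0,"twist":0,"gripper":100},{"tx":0,"ty":0,"tz":0,"twist":0,"gripper":100},{"tx":0,"ty":0,"tz":0,"twist":0,"gripper":100},{"tx":0,"ty":0,"tz":0,"twist":0,"gripper":100},{"tx":0,"ty":0,"tz":0,"twist":0,"gripper":100},{"tx":0,"ty":0,"tz":0,"twist":0,"gripper":100}]' 38
python3 -c "
from h import *
f=eyes.grab_frame('scene');crop(f,220,140,350,280,'s17.png',5)"
```

```text
time_s: 11.13
eef_pos: [0.5321, -0.0544, 0.0447]
orientation: [1.0, -0.017, 0.001, -0.0]
force: [-7.3, 6.3, 20.9]
grip_width: 0.0333
time_s: 11.63
eef_pos: [0.5316, -0.0549, 0.0408]
orientation: [1.0, -0.017, 0.0, -0.0]
force: [0.2, 0.1, -0.4]
grip_width: 0.0853
time_s: 12.27
eef_pos: [0.532, -0.0544, 0.0451]
orientation: [1.0, -0.016, 0.001, -0.0]
force: [-8.7, 6.3, 23.7]
grip_width: 0.0333
time_s: 12.77
eef_pos: [0.5316, -0.0549, 0.0408]
orientation: [1.0, -0.017, -0.0, -0.0]
force: [0.3, -0.4, -0.7]
grip_width: 0.0852
```

View pics/s17.png

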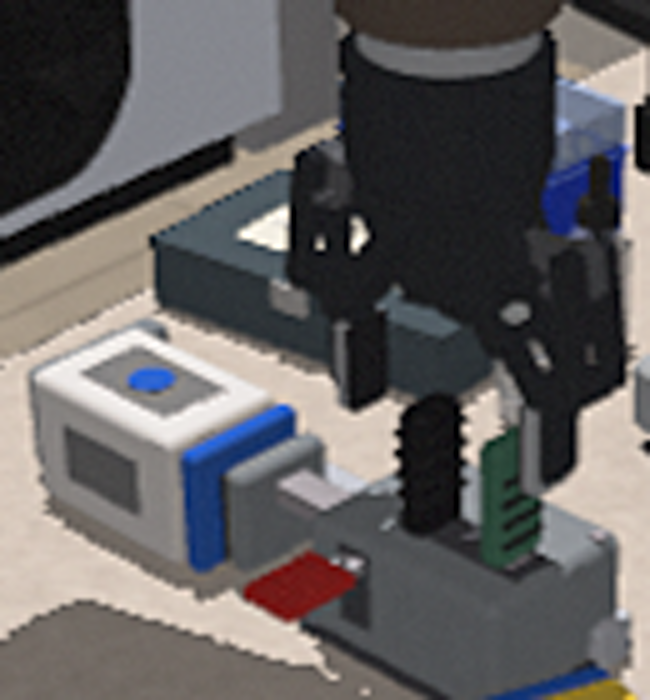

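The cartridge now sits against the fixed jaw and the cap is partly in. Further squeezes until the trigger stops short.

```bash
python3 -m crank '[{"tx":0,"ty":0,"tz":0,"twist":0,"gripper":36},{"tx":0,"ty":0,"tz":0,"twist":0,"gripper":36},{"tx":0,"ty":0,"tz":0,"twist":0,"gripper":36},{"tx":0,"ty":0,"tz":0,"twist":0,"gripper":36},{"tx":0,"ty":0,"tz":0,"twist":0,"gripper":36},{"tx":0,"ty":0,"tz":0,"twist":0,"gripper":36},{"tx":0,"ty":0,"tz":0,"twist":0,"gripper":36}]' 38
python3 -c "
from h import *
f=eyes.grab_frame('scene');crop(f,220,140,350,280,'s18.png',5)"
python3 -m crank '[{"tx":0,"ty":0,"tz":0,"twist":0,"gripper":100},{"tx":0,"ty":0,"tz":0,"twist":0,"gripper":100},{"tx":0,"ty":0,"tz":0,"twist":0,"gripper":100},{"tx":0,"ty":0,"tz":0,"twist":0,"gripper":100},{"tx":0,"ty":0,"tz":0,"twist":0,"gripper":100},{"tx":0,"ty":0,"tz":0,"twist":0,"gripper":100}]' 38
```

```text
time_s: 13.4
eef_pos: [0.5318, -0.058, 0.0443]
orientation: [1.0, -0.016, 0.0, 0.002]
force: [-4.0, -7.9, 16.5]
grip_width: 0.04
time_s: 13.95
eef_pos: [0.5317, -0.0548, 0.0411]
orientation: [1.0, -0.017, 0.0, -0.0]
force: [-1.1, 0.6, 0.3]
grip_width: 0.0857
```

View pics/s18.png

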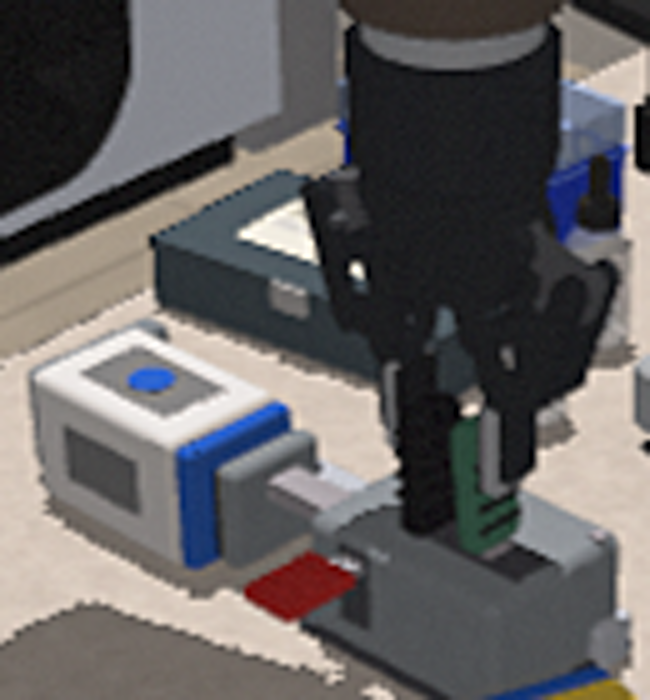

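```bash
python3 -m crank '[{"tx":0,"ty":0,"tz":0,"twist":0,"gripper":36},{"tx":0,"ty":0,"tz":0,"twist":0,"gripper":36},{"tx":0,"ty":0,"tz":0,"twist":0,"gripper":36},{"tx":0,"ty":0,"tz":0,"twist":0,"gripper":36},{"tx":0,"ty":0,"tz":0,"twist":0,"gripper":36},{"tx":0,"ty":0,"tz":0,"twist":0,"gripper":36},{"tx":0,"ty":0,"tz":0,"twist":0,"gripper":36},{"tx":0,"ty":0,"tz":0,"twist":0,"gripper":36}]' 40
python3 -m crank '[{"tx":0,"ty":0,"tz":0,"twist":0,"gripper":100},{"tx":0,"ty":0,"tz":0,"twist":0,"gripper":100},{"tx":0,"ty":0,"tz":0,"twist":0,"gripper":100},{"tx":0,"ty":0,"tz":0,"twist":0,"gripper":100},{"tx":0,"ty":0,"tz":0,"twist":0,"gripper":100},{"tx":0,"ty":0,"tz":-40,"twist":0,"gripper":100},{"tx":0,"ty":0,"tz":-80,"twist":0,"gripper":100}]' 40
python3 -c "
from h import *
go(*cl(-.086,-.1225),.12,-92.1)
f=eyes.grab_frame('scene');crop(f,200,170,340,280,'s19.png',5)"
```

```text
time_s: 14.62
eef_pos: [0.5318, -0.0579, 0.0437]
orientation: [1.0, -0.017, 0.0, 0.002]
force: [-4.0, -7.9, 14.0]
grip_width: 0.0398
time_s: 15.2
eef_pos: [0.5296, -0.055, 0.1198]
orientation: [1.0, -0.017, -0.003, 0.0]
force: [1.9, 0.2, 0.2]
grip_width: 0.0854
t=15.20 pos [ 0.5296 -0.055   0.1198] yang -91.9 w 0.0854 F [1.9 0.2 0.2] q6 1.34
-> tx -59.6 ty -23.6 tz 0.2 twist 0.2
```

View pics/s19.png

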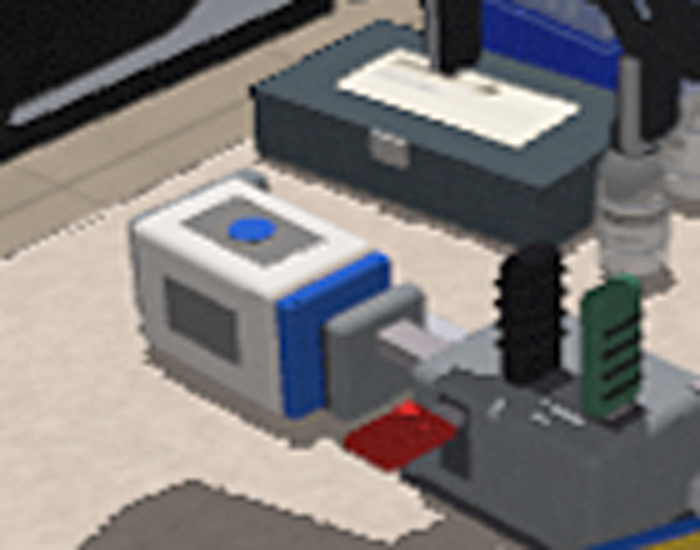

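Cap home: same short stop at 39.8 mm, no black gap at (275,350), trigger upright. Now over to the release tab with fingers shut.

```bash
python3 -m crank '[{"tx":-30,"ty":-12,"tz":0,"twist":0,"gripper":0},{"tx":-63,"ty":-23.5,"tz":0,"twist":0,"gripper":0},{"tx":-63,"ty":-23.5,"tz":15,"twist":0,"gripper":0},{"tx":-63,"ty":-23.5,"tz":40,"twist":0,"gripper":0},{"tx":-63,"ty":-23.5,"tz":60,"twist":0,"gripper":0},{"tx":-63,"ty":-23.5,"tz":70,"twist":0,"gripper":0},{"tx":-63,"ty":-23.5,"tz":70,"twist":0,"gripper":0},{"tx":-63,"ty":-23.5,"tz":70,"twist":0,"gripper":0}]' 40
python3 -c "
from h import *
go(*cl(-.089,-.1225),.03,-92.1)
f=eyes.grab_frame('scene');crop(f,200,170,340,280,'s20.png',5)
f=eyes.grab_frame('top');crop(f,190,225,370,355,'t20.png',4.4)"
```

```text
time_s: 15.92
eef_pos: [0.4694, -0.0293, 0.051]
orientation: [1.0, -0.017, -0.0, 0.0]
force: [-0.0, 0.3, 0.3]
grip_width: 0.0
t=15.92 pos [ 0.4694 -0.0293  0.051 ] yang -91.9 w 0.0 F [-0.   0.3  0.3] q6 1.25
-> tx -1.6 ty 0.1 tz 21.0 twist 0.2
```

View pics/s20.png

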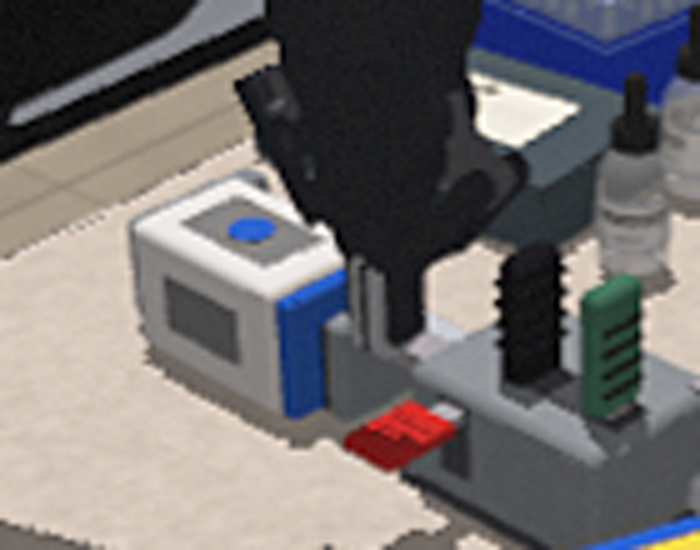

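```bash
python3 -c "
from h import *
f=eyes.grab_frame('scene')
o=robot.get_obs();R=Rn.from_quat(o['orientation']).as_matrix();p=o['eef_pos']
for off in (-.011,0):
  for u,v in ((352,340),(387,350),(425,340)):
    h=cast(f,p+off*R[:,0],R[:,0],200+u/5,170+v/5); print((R.T@(h-p)).round(4),h[2].round(4))
for z in (.02,.03,.04): print(z,((proj(f,p-[0,0,0]+[0,0,z])-[200,170])*5).round())
print(((proj(f,np.r_[cl(-.086,-.1225),.051])-[200,170])*5).round())
"
```

```text
[-0.011  -0.0084 -0.0406] 0.0926
[-0.011   0.0099 -0.0439] 0.0959
[-0.011   0.0297 -0.0563] 0.1083
[-0.     -0.0205 -0.0305] 0.0825
[-0.     -0.0018 -0.0339] 0.0859
[-0.      0.0184 -0.0466] 0.0986
0.02 [392. 384.]
0.03 [391. 361.]
0.04 [390. 338.]
[396. 431.]
```

View pics/t20.png

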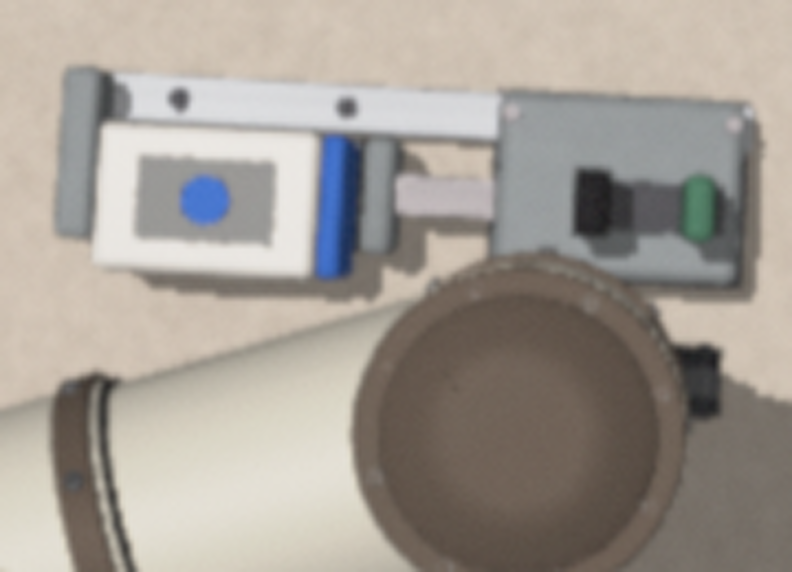

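```bash
python3 -m crank '[{"tx":-1,"ty":0,"tz":15,"twist":0,"gripper":0},{"tx":-1,"ty":0,"tz":27,"twist":0,"gripper":0},{"tx":-1,"ty":0,"tz":33,"twist":0,"gripper":0},{"tx":-1,"ty":0,"tz":37,"twist":0,"gripper":0},{"tx":-1,"ty":0,"tz":37,"twist":0,"gripper":0}]' 40
python3 -c "
from h import *
go(*cl(-.087,-.1225),.0,-92.1)
f=eyes.grab_frame('scene');crop(f,200,170,340,280,'s21.png',5)"
```

```text
time_s: 16.48
eef_pos: [0.4683, -0.0296, 0.0139]
orientation: [1.0, -0.017, -0.0, 0.0]
force: [-0.4, -0.2, -0.1]
grip_width: 0.0001
t=16.48 pos [ 0.4683 -0.0296  0.0139] yang -92.0 w 0.0001 F [-0.4 -0.2 -0.1] q6 1.25
-> tx 1.6 ty -0.2 tz 13.9 twist 0.1
```

View pics/s21.png

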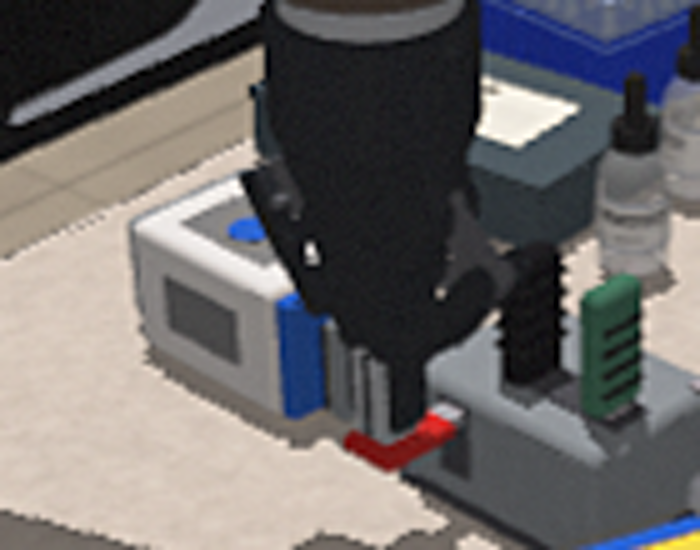

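```bash
python3 -m crank '[{"tx":0,"ty":0,"tz":4,"twist":0,"gripper":0},{"tx":0,"ty":0,"tz":8,"twist":0,"gripper":0},{"tx":0,"ty":0,"tz":12,"twist":0,"gripper":0},{"tx":0,"ty":0,"tz":12,"twist":0,"gripper":0}]' 40
python3 -c "
from h import *
go(*cl(-.087,-.1225),.0,-92.1)
f=eyes.grab_frame('scene');crop(f,200,170,340,280,'s22.png',5)"
```

```text
time_s: 16.87
eef_pos: [0.4695, -0.0293, 0.0023]
orientation: [1.0, -0.017, 0.001, -0.0]
force: [0.0, 0.7, 5.7]
grip_width: -0.0007
t=16.87 pos [ 0.4695 -0.0293  0.0023] yang -91.9 w -0.0007 F [0.  0.7 5.7] q6 1.25
-> tx 0.4 ty 0.1 tz 2.3 twist 0.2
```

View pics/s22.png

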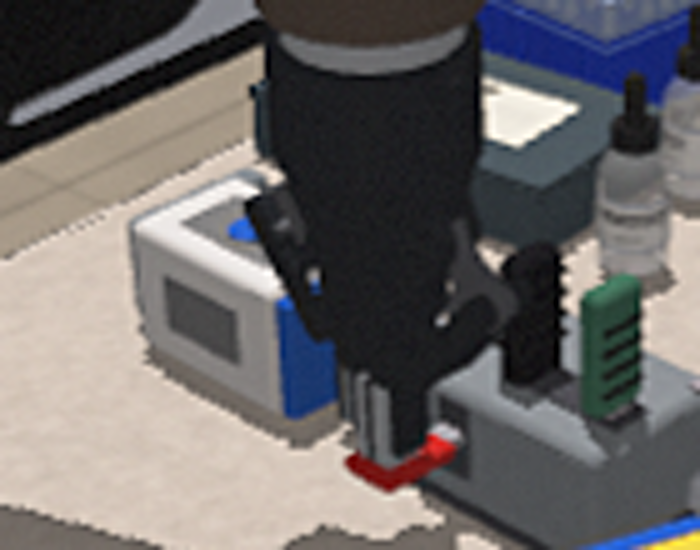

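```bash
python3 -m crank '[{"tx":0,"ty":0,"tz":3,"twist":0,"gripper":0},{"tx":0,"ty":0,"tz":4,"twist":0,"gripper":0},{"tx":0,"ty":0,"tz":4,"twist":0,"gripper":0},{"tx":0,"ty":0,"tz":4,"twist":0,"gripper":0},{"tx":0,"ty":0,"tz":4,"twist":0,"gripper":0},{"tx":0,"ty":0,"tz":4,"twist":0,"gripper":0},{"tx":0,"ty":0,"tz":4,"twist":0,"gripper":0},{"tx":0,"ty":0,"tz":4,"twist":0,"gripper":0}]' 40
python3 -m crank '[{"tx":0,"ty":0,"tz":0,"twist":0,"gripper":0},{"tx":0,"ty":0,"tz":0,"twist":0,"gripper":0},{"tx":0,"ty":0,"tz":0,"twist":0,"gripper":0},{"tx":0,"ty":0,"tz":0,"twist":0,"gripper":0},{"tx":0,"ty":0,"tz":0,"twist":0,"gripper":0},{"tx":0,"ty":0,"tz":0,"twist":0,"gripper":0},{"tx":0,"ty":0,"tz":0,"twist":0,"gripper":0},{"tx":0,"ty":0,"tz":0,"twist":0,"gripper":0}]' 40
python3 -c "
from h import *
f=eyes.grab_frame('scene');crop(f,200,170,340,280,'s23.png',5)
f=eyes.grab_frame('top');crop(f,190,225,370,355,'t23.png',4.4)"
```

```text
time_s: 17.58
eef_pos: [0.4695, -0.0294, 0.0002]
orientation: [1.0, -0.017, 0.001, 0.0]
force: [-3.3, 0.3, 16.5]
grip_width: 0.0001
time_s: 18.25
eef_pos: [0.4695, -0.0294, 0.0002]
orientation: [1.0, -0.017, 0.001, -0.0]
force: [-2.5, 0.8, 17.2]
grip_width: -0.0002
```

View pics/t23.png

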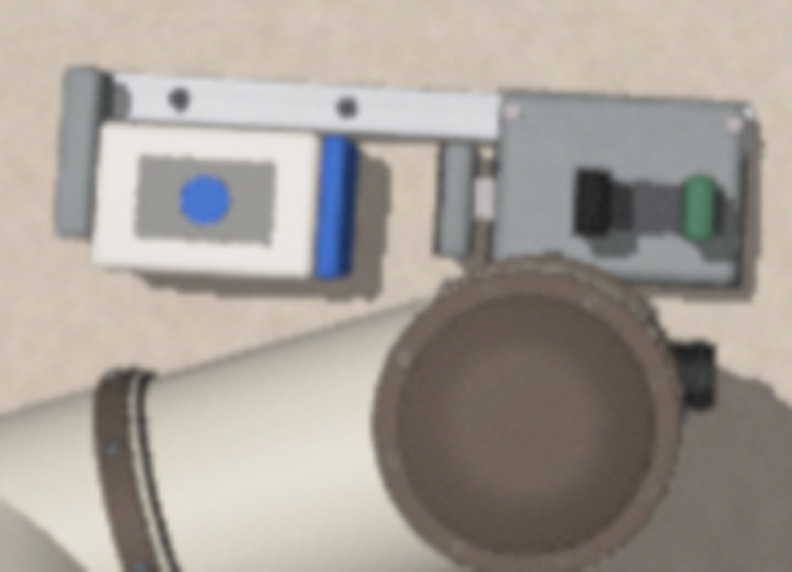

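View pics/s23.png

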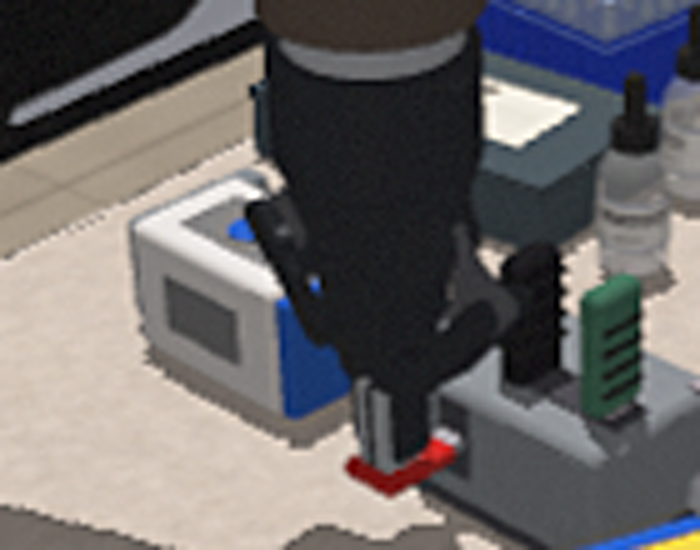

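The jaw is fully open again: in the top view its left face is at column 440, as at the start. The tab is down and the cartridge is still in the throat. I'll go up and back to the cartridge.

```bash
python3 -m crank '[{"tx":0,"ty":0,"tz":-40,"twist":0,"gripper":0},{"tx":0,"ty":0,"tz":-80,"twist":0,"gripper":0},{"tx":0,"ty":0,"tz":-115,"twist":0,"gripper":0},{"tx":0,"ty":0,"tz":-120,"twist":7,"gripper":100},{"tx":0,"ty":0,"tz":-120,"twist":14,"gripper":100},{"tx":0,"ty":0,"tz":-120,"twist":21,"gripper":100},{"tx":0,"ty":0,"tz":-120,"twist":28,"gripper":100},{"tx":0,"ty":0,"tz":-120,"twist":35,"gripper":100}]' 35
python3 -c "
from h import *
f=eyes.grab_frame('top')
bd=blob(f,(100,120,60),(125,255,255),(225,255,255,285)); k=max(cv2.findContours(bd,cv2.RETR_EXTERNAL,cv2.CHAIN_APPROX_NONE)[0],key=cv2.contourArea)
(u,v),r=cv2.minEnclosingCircle(k); h=ray(f,u,v,.06); print(h, toclamp(h))
go(h[0],h[1]-.003,.115,177.5)"
```

```text
time_s: 19.02
eef_pos: [0.4673, -0.0296, 0.1176]
orientation: [0.947, -0.32, -0.001, 0.0]
force: [0.0, -0.3, -0.2]
grip_width: 0.0607
[0.53314201 0.11102736 0.06      ] [-0.02892395  0.02017123]
t=19.07 pos [ 0.4673 -0.0296  0.1175] yang -127.6 w 0.0675 F [-0.2 -0.9 -0.7] q6 0.63
-> tx -31.7 ty -149.2 tz 2.4 twist 54.9
```

```bash
python3 -m crank '[{"tx":-4,"ty":-19,"tz":0,"twist":7,"gripper":100},{"tx":-8,"ty":-38,"tz":0,"twist":14,"gripper":100},{"tx":-12,"ty":-57,"tz":0,"twist":21,"gripper":100},{"tx":-16,"ty":-75,"tz":0,"twist":28,"gripper":100},{"tx":-20,"ty":-94,"tz":0,"twist":35,"gripper":100},{"tx":-24,"ty":-113,"tz":0,"twist":42,"gripper":100},{"tx":-28,"ty":-132,"tz":0,"twist":49,"gripper":100},{"tx":-32,"ty":-149,"tz":0,"twist":55,"gripper":100}]' 35
python3 -m crank '[{"tx":0,"ty":0,"tz":0,"twist":0,"gripper":100},{"tx":0,"ty":0,"tz":0,"twist":0,"gripper":100}]' 35
python3 -c "
from h import *
go(.5331,.108,-.005,177.5)
f=eyes.grab_frame('scene');crop(f,180,130,320,280,'s24.png',4)"
```

```text
time_s: 19.73
eef_pos: [0.5321, 0.1096, 0.1174]
orientation: [-0.694, 0.72, 0.0, -0.001]
force: [0.6, 0.3, -0.3]
grip_width: 0.0855
time_s: 19.9
eef_pos: [0.5317, 0.1091, 0.1172]
orientation: [-0.696, 0.718, 0.0, -0.001]
force: [-0.8, 0.6, 0.2]
grip_width: 0.0855
t=19.90 pos [0.5317 0.1091 0.1172] yang 178.3 w 0.0855 F [-0.8  0.6  0.2] q6 -0.53
-> tx 0.9 ty -1.7 tz 122.2 twist 0.8
```

View pics/s24.png

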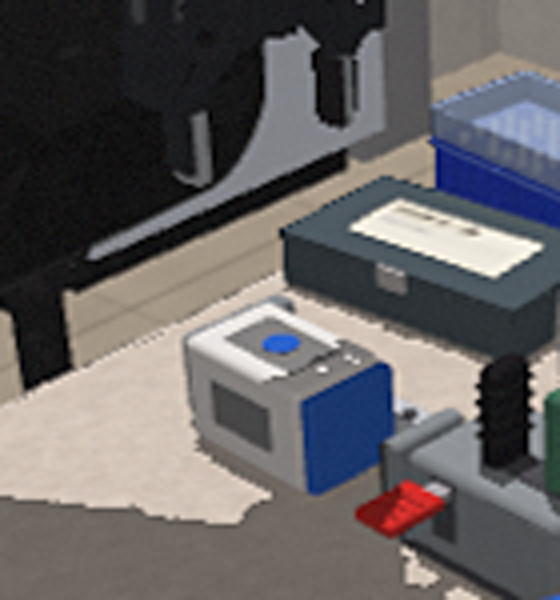

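Tab is back up at (405,505), the cap is flush and the jaw is open. Descending to grip.

```bash
python3 -m crank '[{"tx":1,"ty":-1.5,"tz":35,"twist":0.8,"gripper":100},{"tx":1,"ty":-1.5,"tz":70,"twist":0.8,"gripper":100},{"tx":1,"ty":-1.5,"tz":98,"twist":0.8,"gripper":100},{"tx":1,"ty":-1.5,"tz":114,"twist":0.8,"gripper":100},{"tx":1,"ty":-1.5,"tz":121,"twist":0.8,"gripper":100},{"tx":1,"ty":-1.5,"tz":121,"twist":0.8,"gripper":100}]' 30
python3 -m crank '[{"tx":0,"ty":0,"tz":0,"twist":0,"gripper":50},{"tx":0,"ty":0,"tz":0,"twist":0,"gripper":50},{"tx":0,"ty":0,"tz":0,"twist":0,"gripper":50},{"tx":0,"ty":0,"tz":0,"twist":0,"gripper":50},{"tx":0,"ty":0,"tz":0,"twist":0,"gripper":50}]' 30
python3 -c "
from h import *
go(*cl(-.100,.018),-.005,177.5)
f=eyes.grab_frame('scene');crop(f,180,130,320,280,'s25.png',4)"
```

```text
time_s: 20.45
eef_pos: [0.5321, 0.1063, -0.0045]
orientation: [-0.69, 0.724, 0.001, -0.002]
force: [1.2, -0.2, 0.1]
grip_width: 0.0851
time_s: 20.87
eef_pos: [0.5342, 0.1078, -0.0013]
orientation: [-0.69, 0.724, -0.0, 0.001]
force: [-1.8, -1.0, 6.8]
grip_width: 0.0594
t=20.87 pos [ 0.5342  0.1078 -0.0013] yang 177.2 w 0.0594 F [-1.8 -1.   6.8] q6 -0.55
-> tx -0.3 ty 72.2 tz 3.6 twist -0.3
```

View pics/s25.png

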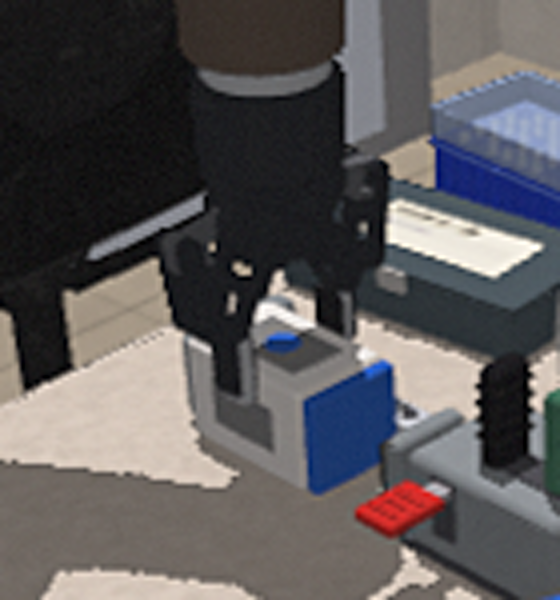

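```bash
python3 -m crank '[{"tx":1,"ty":6,"tz":0,"twist":0,"gripper":50},{"tx":3,"ty":18,"tz":0,"twist":0,"gripper":50},{"tx":3,"ty":34,"tz":0,"twist":0,"gripper":50},{"tx":3,"ty":50,"tz":0,"twist":0,"gripper":50},{"tx":3,"ty":64,"tz":0,"twist":0,"gripper":50},{"tx":3,"ty":72,"tz":0,"twist":0,"gripper":50},{"tx":3,"ty":76,"tz":0,"twist":0,"gripper":50},{"tx":3,"ty":76,"tz":0,"twist":0,"gripper":50}]' 30
python3 -m crank '[{"tx":0,"ty":0,"tz":0,"twist":0,"gripper":100},{"tx":0,"ty":0,"tz":0,"twist":0,"gripper":100},{"tx":0,"ty":0,"tz":0,"twist":0,"gripper":100},{"tx":0,"ty":0,"tz":0,"twist":0,"gripper":100},{"tx":0,"ty":0,"tz":0,"twist":0,"gripper":100},{"tx":0,"ty":0,"tz":-40,"twist":0,"gripper":100},{"tx":0,"ty":0,"tz":-80,"twist":0,"gripper":100},{"tx":0,"ty":0,"tz":-120,"twist":0,"gripper":100}]' 30
python3 -m crank '[{"tx":-40,"ty":0,"tz":0,"twist":0,"gripper":100},{"tx":-80,"ty":0,"tz":0,"twist":0,"gripper":100},{"tx":-120,"ty":0,"tz":0,"twist":0,"gripper":100},{"tx":-150,"ty":0,"tz":0,"twist":0,"gripper":100},{"tx":-150,"ty":0,"tz":0,"twist":0,"gripper":100},{"tx":-150,"ty":0,"tz":0,"twist":0,"gripper":100}]' 30
python3 -c "
from h import *
f=eyes.grab_frame('scene');crop(f,180,130,340,280,'s26.png',4)
f=eyes.grab_frame('top');crop(f,190,225,370,355,'t26.png',4.4);cv2.imwrite('pics/t26f.png',f['color'][:,:,::-1])
bd=blob(f,(100,120,60),(125,255,255),(225,285,255,340)); k=max(cv2.findContours(bd,cv2.RETR_EXTERNAL,cv2.CHAIN_APPROX_NONE)[0],key=cv2.contourArea)
(u,v),r=cv2.minEnclosingCircle(k); h=ray(f,u,v,.06); print(u,v,r,h, toclamp(h))"
```

```text
time_s: 21.58
eef_pos: [0.4596, 0.11, -0.0013]
orientation: [-0.69, 0.723, -0.001, 0.003]
force: [1.4, 2.6, 10.1]
grip_width: 0.059
time_s: 22.25
eef_pos: [0.4567, 0.1077, 0.1175]
orientation: [-0.69, 0.724, 0.0, -0.002]
force: [1.5, 0.8, 0.3]
grip_width: 0.0854
time_s: 22.75
eef_pos: [0.4644, 0.2594, 0.1162]
orientation: [-0.691, 0.723, 0.0, -0.001]
force: [-0.6, -0.6, -0.3]
grip_width: 0.0857
234.37754821777344 312.11224365234375 5.150101184844971 [0.45928943 0.11316257 0.06      ] [-0.10280496  0.01957305]
```

View pics/t26f.png

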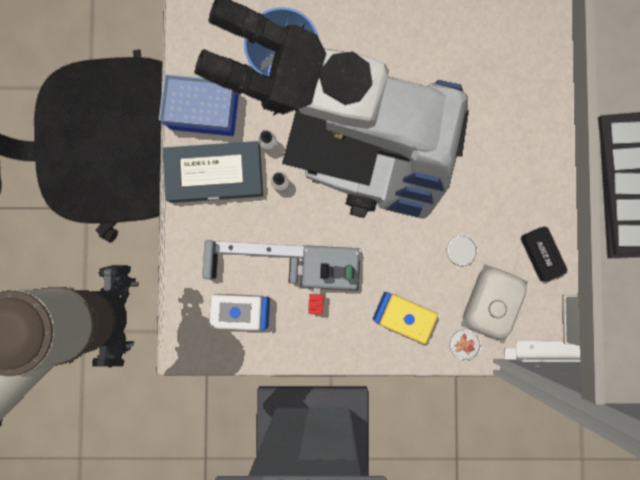

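View pics/s26.png

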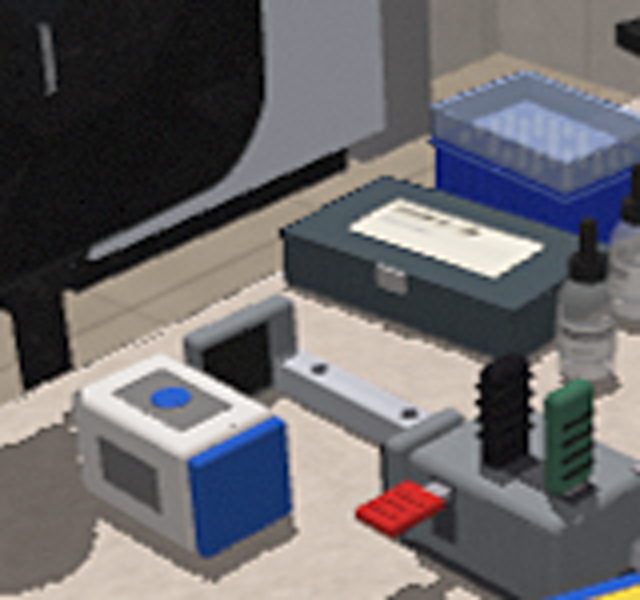

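The cartridge stands upright at clamp x −0.103, so throat x is about −0.073. The cap is flush, the jaw open, the trigger and tab up, and the arm clear. Handing in.

```bash
python3 -c "
from h import *
o=robot.get_obs(); print(abs(o['joint_vel']).max().round(4),o['force'].round(1)); print(robot.sign_off())"
```

```text
0.0162 [ 0.2  0.7 -0.4]
the job is handed in; nothing more can be done
None
```

I handed the job in at about 22.9 s. My last checks met every condition, but the hand-in reports no verdict.

**What I did**
- I gripped the cartridge, turned it square and slid it up to the bar.
- I squeezed the trigger six times. The first four were full strokes (33–34 mm grip) and the last two stopped short at 40 mm, with the cap visibly flush.
- I pressed the release tab to its stop for over a second at about 17 N. The jaw was back where it started, with the cartridge still in the throat.
- I drew the cartridge out towards the robot, let go, and moved the arm away.

**Last checks**
- **Cartridge:** it stands upright with its top mark at clamp x −0.103, so its centre is about 73 mm out of its clamped place (52 mm needed). The cap shows no gap.
- **Clamp:** the jaw is open, and the trigger and tab are back up.
- **Bystanders:** they look unmoved in the pictures; I did not measure them.
- **Robot:** the force reading is near zero, so it is touching nothing.

**What disagreed or went wrong**
- **Fingertip height:** the real fingertips sit about 30–40 mm higher than the reported TCP, and my estimates varied within that range. My first grip closed in the air above the cartridge without touching it. After that I set heights from the pictures.
- **Refused call:** one move was rejected, most likely because its rows left out the gripper value. Nothing moved.
- **Upward force:** I saw about 20 N on the wrist during squeezes. It stayed when I worked 6 mm higher, so I took it as the pads rubbing on the trigger.

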